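Make up two tube-furnace kits

ROBOT

A 6-joint arm with a two-finger parallel gripper is mounted at the origin on the work surface. World frame = base frame: x ahead of the robot, y to its left, z up, the work surface at z = 0. Lengths are in m, angles in rad, forces in N, time in s.
With the tool pointing down it reaches from about 0.425 to 1.125 m from the base axis. Payload 14.9 kg.
Tool frame: the origin (TCP) lies midway between the tips of the shut fingers; the grasp point (between the pads) lies 19 mm behind it; y points along the fingers, z is the direction in which the jaws open and shut, and the axes are right-handed (so a half turn about y gives the same grasp; the last joint's range is limited). The gripper opens to 91 mm and grips with 3 to 60 N. Pads are 32 mm wide; open, the fingers measure 118 mm over their backs; the gripper's body (76 mm by 178 mm) begins 60 mm behind the grasp point.
Start: joints at [-1.181, 0.379, 1.734, -0, 1.028, -0.033], TCP at [0.287, -0.638, 0.214] pointing down, gripper open.
Joint ranges: [-2.77, 2.77], [-0.74, 2.19], [0, 2.66], [-1.06, 4.2], [0.31, 2.87], [-3.08, 3.08]. Speed limits (rad/s): [1.89, 1.89, 2.39, 3.14, 3.14, 3.14].

INTERFACE

Orientations are given as a 3x3 rotation matrix whose columns are the frame's x, y, z axes.
In Python, from cell import observe, get_image, close_job gives the robot as it stands.
- The arm moves only by the tool play_rows, never from a script. Its argument "targets" is a list of rows, each an object with "xyz": the shift along the tool's x, y, z in cm, a list of three; "turn": the turn, a rotation vector about the tool's x, y, z in degrees, a list of three; "hand": the closure, from 0 (fully open) to 1 (shut). A call has 1 to 12 rows; each row shifts and turns the commanded pose from where the row before left it, along the tool's axes as they then stand; what a row does not reach is not made up. A row lasts 1/12 s, in which the tool goes at most 41.7 mm and 7.16 degrees, less where a joint would pass 70% of its speed; a pose out of reach is approached as far as the arm can. A call is refused whole if a number of a shift passes 4.17 or a number of a turn 7.16, either way. A call with a gripper value outside its range is refused whole. The fingers move at their own pace and stop on an object; "force" is the grip in N (left out, the last holds). Time passes only in rows, so rows that do not move let the fingers close. It gives the time, the measured TCP pose, the force and the opening at its end, in the units of the state.
- observe(): the state, without advancing time (a new reading comes with each control period).
- get_image(name): name is "scene" or "top" or "wrist"; returns a dict with "color" (384x512x3 uint8, blue, green, red), "camera_matrix" (3x3 intrinsics, pixels), "R" (3x3) and "t" (3): a world point X has camera coordinates R X + t. Camera axes: x right, y down, z forward; pixel columns grow to the right and rows downward; lengths in m; the calibration is good to about 2 mm. A picture is of the moment at which its call begins. There is no depth.
- close_job(): hands the job in, once; it reports no verdict.
The state is a dict: "clock": time; "qpos": joint angles; "joint_vel": joint speeds; "joint_efforts": joint torques, N m; "position": TCP position; "eef_rot": TCP orientation; "wrist_force": force on the tool from outside, world axes, zero at the start; "wrist_torque": the same for the moment, N m; "grip_width": opening from 0.0 (shut) to 1.0 (fully open).
Only numpy, scipy, OpenCV 4.12 (cv2) and the standard library are available. Lean on these libraries where they do the work, as an engineer would, in place of code of your own. Each camera call takes 0.05 s, during which the arm holds its last target.

TASK

Make up the kits for two furnace runs, one thing standing upright on the floor of each compartment, in any order within a tray: the three-compartment tray gets the loaded sample canister, the tall crucible and the steel end flange, and the two-compartment tray gets the short crucible and the brass coupling. Only one of the three look-alike canisters is loaded, so lift them to find the heavy one, and leave the two empty ones upright where they stood, setting any you have lifted back in its own place.

Things in the scene. Friction and masses are not known exactly. Their poses are not given: they have to be found in the camera images.
- can1_c (a point): Sample canister, one of three look-alikes: closed plain aluminium cylinder, 48 mm diameter, 62 mm tall, upright, a thin dark seal line 14 mm below its top. One of the three, a different one each time, is loaded and weighs 0.42 to 0.56 kg; the two empty ones about 0.10 kg each. The load has a few mm of play. This point is its centre, 31 mm above its underside; z up.
- can2_c (a point): Sample canister, one of three look-alikes: closed plain aluminium cylinder, 48 mm diameter, 62 mm tall, upright, a thin dark seal line 14 mm below its top. One of the three, a different one each time, is loaded and weighs 0.42 to 0.56 kg; the two empty ones about 0.10 kg each. The load has a few mm of play. This point is its centre, 31 mm above its underside; z up.
- can3_c (a point): Sample canister, one of three look-alikes: closed plain aluminium cylinder, 48 mm diameter, 62 mm tall, upright, a thin dark seal line 14 mm below its top. One of the three, a different one each time, is loaded and weighs 0.42 to 0.56 kg; the two empty ones about 0.10 kg each. The load has a few mm of play. This point is its centre, 31 mm above its underside; z up.
- tall_crucible_c (a point): Tall slim crucible of white ceramic: open-topped straight cup, 40 mm outer diameter, 66 mm tall, wall 3 mm, standing upright, 0.09 kg. This point is its centre, 33 mm above its underside; z up along its axis.
- short_crucible_c (a point): Short wide crucible of white ceramic: open-topped straight cup, 50 mm outer diameter, 40 mm tall, wall 3 mm, standing upright, 0.07 kg. This point is its centre, 20 mm above its underside; z up along its axis.
- flange_c (a point): Steel tube-end flange standing on its disc: disc 60 mm diameter, 10 mm thick, with dark bolt heads, and a round stub of 26 mm diameter rising from its middle to 52 mm above the underside; 0.24 to 0.34 kg. This point is on its axis, 26 mm above the underside, in the stub; z up along its axis.
- coupling_c (a point): Brass pipe coupling standing on end, 56 mm tall: a hexagon, 34 mm across flats, from 18 to 40 mm above the underside, and round ends of 30 mm diameter below and above it; 0.20 to 0.29 kg. This point is its centre, 28 mm above the underside; z up along its axis; x is square to one pair of flats (further pairs every 60 degrees).
- tray3: Kit tray of bare steel, fixed to the bench, three equal compartments in one row: 256 x 88 mm outside, 16 mm high. Origin: centre of its underside; y along the row, x across it, z up. Walls, dividers and floor 4 mm thick (rim 12 mm above the inner floor). Compartments 80 x 80 mm inside; centres at x = 0, y = -84, 0 and +84 mm.
- tray2: Kit tray of bare steel, fixed to the bench, two equal compartments in one row: 172 x 88 mm outside, 16 mm high. Origin: centre of its underside; y along the row, x across it, z up. Walls, dividers and floor 4 mm thick (rim 12 mm above the inner floor). Compartments 80 x 80 mm inside; centres at x = 0, y = -42 and +42 mm.
Not all that is in view belongs to the job. Leave any pink or turquoise look-alike of the part that bears can2_c alone.

How it is judged:
At the end, for the whole second after the job is handed in: As the goal says: the five things one to a compartment, centres within 35 mm of the compartment's centre each way, base on the floor (5 mm), upright (0.15 rad), at rest; the trayed canister presses on its tray with over 2.4 N; both others upright, within 40 mm of their starts (x of short_crucible_c in the frame of tray2 between -0.035 and 0.035 m and z of short_crucible_c in the frame of tray2 between 0.019 and 0.029 m and angle between each of short_crucible_c, coupling_c, tall_crucible_c, flange_c, can1_c, can2_c, can3_c's own z axis and vertical below 0.15 rad and linear speed of each of short_crucible, coupling, tall_crucible, flange, can1, can2, can3 below 0.02 m/s and x of coupling_c in the frame of tray2 between -0.035 and 0.035 m and z of coupling_c in the frame of tray2 between 0.027 and 0.037 m and x of tall_crucible_c in the frame of tray3 between -0.035 and 0.035 m and z of tall_crucible_c in the frame of tray3 between 0.032 and 0.042 m and x of flange_c in the frame of tray3 between -0.035 and 0.035 m and z of flange_c in the frame of tray3 between 0.025 and 0.035 m and ((y of short_crucible_c in the frame of tray2 between -0.077 and -0.007 m and y of coupling_c in the frame of tray2 between 0.007 and 0.077 m) or (y of short_crucible_c in the frame of tray2 between 0.007 and 0.077 m and y of coupling_c in the frame of tray2 between -0.077 and -0.007 m)) and ((contact force between can1 and tray3 above 2.4 N and x of can1_c in the frame of tray3 between -0.035 and 0.035 m and z of can1_c in the frame of tray3 between 0.03 and 0.04 m and angle between can1_c's own z axis and vertical below 0.15 rad and linear speed of can1 below 0.02 m/s and ((y of can1_c in the frame of tray3 between -0.119 and -0.049 m and y of tall_crucible_c in the frame of tray3 between -0.035 and 0.035 m and y of flange_c in the frame of tray3 between 0.049 and 0.119 m) or (y of can1_c in the frame of tray3 between -0.119 and -0.049 m and y of tall_crucible_c in the frame of tray3 between 0.049 and 0.119 m and y of flange_c in the frame of tray3 between -0.035 and 0.035 m) or (y of can1_c in the frame of tray3 between -0.035 and 0.035 m and y of tall_crucible_c in the frame of tray3 between -0.119 and -0.049 m and y of flange_c in the frame of tray3 between 0.049 and 0.119 m) or (y of can1_c in the frame of tray3 between -0.035 and 0.035 m and y of tall_crucible_c in the frame of tray3 between 0.049 and 0.119 m and y of flange_c in the frame of tray3 between -0.119 and -0.049 m) or (y of can1_c in the frame of tray3 between 0.049 and 0.119 m and y of tall_crucible_c in the frame of tray3 between -0.119 and -0.049 m and y of flange_c in the frame of tray3 between -0.035 and 0.035 m) or (y of can1_c in the frame of tray3 between 0.049 and 0.119 m and y of tall_crucible_c in the frame of tray3 between -0.035 and 0.035 m and y of flange_c in the frame of tray3 between -0.119 and -0.049 m)) and distance of each of can2_c, can3_c from where it was at the start of the episode below 0.04 m) or (contact force between can2 and tray3 above 2.4 N and x of can2_c in the frame of tray3 between -0.035 and 0.035 m and z of can2_c in the frame of tray3 between 0.03 and 0.04 m and angle between can2_c's own z axis and vertical below 0.15 rad and linear speed of can2 below 0.02 m/s and ((y of can2_c in the frame of tray3 between -0.119 and -0.049 m and y of tall_crucible_c in the frame of tray3 between -0.035 and 0.035 m and y of flange_c in the frame of tray3 between 0.049 and 0.119 m) or (y of can2_c in the frame of tray3 between -0.119 and -0.049 m and y of tall_crucible_c in the frame of tray3 between 0.049 and 0.119 m and y of flange_c in the frame of tray3 between -0.035 and 0.035 m) or (y of can2_c in the frame of tray3 between -0.035 and 0.035 m and y of tall_crucible_c in the frame of tray3 between -0.119 and -0.049 m and y of flange_c in the frame of tray3 between 0.049 and 0.119 m) or (y of can2_c in the frame of tray3 between -0.035 and 0.035 m and y of tall_crucible_c in the frame of tray3 between 0.049 and 0.119 m and y of flange_c in the frame of tray3 between -0.119 and -0.049 m) or (y of can2_c in the frame of tray3 between 0.049 and 0.119 m and y of tall_crucible_c in the frame of tray3 between -0.119 and -0.049 m and y of flange_c in the frame of tray3 between -0.035 and 0.035 m) or (y of can2_c in the frame of tray3 between 0.049 and 0.119 m and y of tall_crucible_c in the frame of tray3 between -0.035 and 0.035 m and y of flange_c in the frame of tray3 between -0.119 and -0.049 m)) and distance of each of can1_c, can3_c from where it was at the start of the episode below 0.04 m) or (contact force between can3 and tray3 above 2.4 N and x of can3_c in the frame of tray3 between -0.035 and 0.035 m and z of can3_c in the frame of tray3 between 0.03 and 0.04 m and angle between can3_c's own z axis and vertical below 0.15 rad and linear speed of can3 below 0.02 m/s and ((y of can3_c in the frame of tray3 between -0.119 and -0.049 m and y of tall_crucible_c in the frame of tray3 between -0.035 and 0.035 m and y of flange_c in the frame of tray3 between 0.049 and 0.119 m) or (y of can3_c in the frame of tray3 between -0.119 and -0.049 m and y of tall_crucible_c in the frame of tray3 between 0.049 and 0.119 m and y of flange_c in the frame of tray3 between -0.035 and 0.035 m) or (y of can3_c in the frame of tray3 between -0.035 and 0.035 m and y of tall_crucible_c in the frame of tray3 between -0.119 and -0.049 m and y of flange_c in the frame of tray3 between 0.049 and 0.119 m) or (y of can3_c in the frame of tray3 between -0.035 and 0.035 m and y of tall_crucible_c in the frame of tray3 between 0.049 and 0.119 m and y of flange_c in the frame of tray3 between -0.119 and -0.049 m) or (y of can3_c in the frame of tray3 between 0.049 and 0.119 m and y of tall_crucible_c in the frame of tray3 between -0.119 and -0.049 m and y of flange_c in the frame of tray3 between -0.035 and 0.035 m) or (y of can3_c in the frame of tray3 between 0.049 and 0.119 m and y of tall_crucible_c in the frame of tray3 between -0.035 and 0.035 m and y of flange_c in the frame of tray3 between -0.119 and -0.049 m)) and distance of each of can1_c, can2_c from where it was at the start of the episode below 0.04 m))); the robot touches nothing.
It also fails if it takes over 141 s, if anything falls off the work surface, if the arm or the gripper's body presses on something with over 40 N, if the wrist force passes 120 N, or if a joint passes its speed limit or range.

## Working session

There is one attempt and no reset: what is moved stays moved. The work goes in short steps, Python scripts to look and compute and a tool call to move; the robot and the scene stay as the last step left them, time stands still between calls to the robot, and variables do not carry over. Pictures are saved under pics/ and viewed, and the job is handed in when it is done.

Besides the shell and the picture viewer there is one more tool, called after "Call:" by a JSON object that holds its "method" and its "body", one argument or row to a line. play_rows: Moves the arm, as the interface text tells. Its arguments: {"type":"object","properties":{"targets":{"type":"array","items":{"type":"object","properties":{"xyz":{"type":"array","items":{"type":"number"}},"turn":{"type":"array","items":{"type":"number"}},"hand":{"type":"number"}}}},"force":{"type":"number"}},"required":["targets"]}

```bash
mkdir -p pics; ls
python3 - <<'E'
from cell import observe,get_image
import cv2,numpy as np
o=observe();print({k:np.round(v,3).tolist() for k,v in o.items()})
for n in ("scene","top","wrist"):
    g=get_image(n);cv2.imwrite(f"pics/{n}0.png",g["color"]);print(n,np.round(g["camera_matrix"],1).tolist(),np.round(g["R"],4).tolist(),np.round(g["t"],4).tolist())
E
```

```text
pics
{'clock': 0.0, 'qpos': [-1.181, 0.379, 1.735, 0.0, 1.029, -0.033], 'joint_vel': [0.001, 0.001, 0.001, -0.001, -0.001, 0.0], 'joint_efforts': [0.0, -76.373, -43.436, 0.065, 0.042, -0.0], 'position': [0.287, -0.638, 0.213], 'eef_rot': [[-0.912, -0.0, 0.41], [-0.41, 0.001, -0.912], [-0.0, -1.0, -0.001]], 'wrist_force': [0.166, 0.022, 0.063], 'wrist_torque': [-0.041, -0.012, -0.043], 'grip_width': 0.999}
scene [[459.6, 0.0, 258.3], [0.0, 459.6, 195.2], [0.0, 0.0, 1.0]] [[0.6479, 0.7617, -0.0023], [0.4475, -0.3831, -0.8081], [-0.6165, 0.5225, -0.589]] [-0.3501, -0.1661, 1.5721]
top [[467.9, 0.0, 261.7], [0.0, 467.9, 195.3], [0.0, 0.0, 1.0]] [[0.0028, -1.0, -0.0029], [-0.9976, -0.0026, -0.0686], [0.0686, 0.0031, -0.9976]] [0.0147, 0.5251, 1.2734]
wrist [[340.7, 0.0, 249.6], [0.0, 340.7, 188.9], [0.0, 0.0, 1.0]] [[0.4104, -0.9119, -0.0011], [-0.8803, -0.3965, 0.2603], [-0.2378, -0.1059, -0.9655]] [-0.7001, -0.0292, 0.3896]
```

View pics/top0.png

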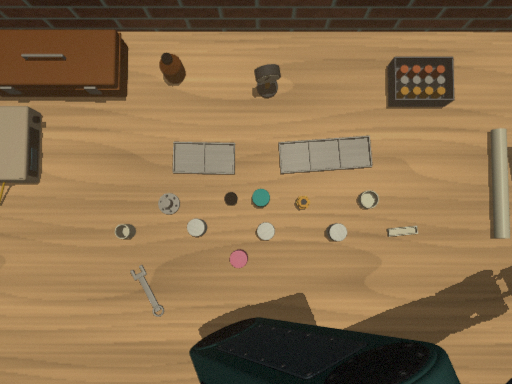

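View pics/scene0.png

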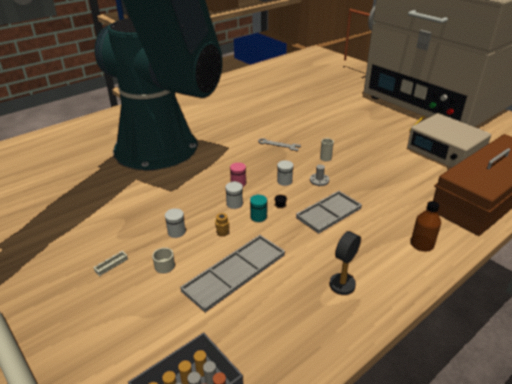

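View pics/wrist0.png

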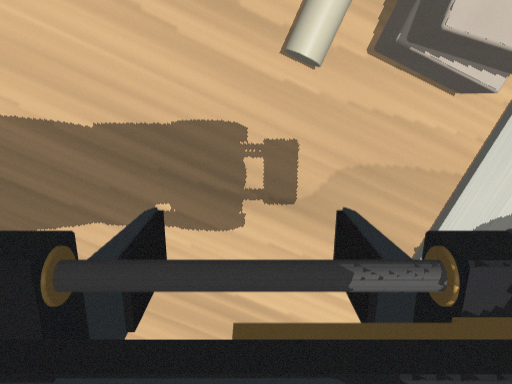

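The top view shows these candidates:
- Plain canisters at (196,227), (265,231) and (338,232). The look-alikes to avoid are teal (261,198) and pink (238,259).
- White cups at (124,232), tall, and (369,200), short.
- Flange at (169,204) and coupling at (302,203). The black cap (231,198) is not part of the job.

I'll check these in an enlarged crop.

Run:
```python
import cv2
a=cv2.imread("pics/top0.png")[130:275,100:425]
cv2.imwrite("pics/top0c.png",cv2.resize(a,(790,352),interpolation=cv2.INTER_CUBIC))
b=cv2.imread("pics/scene0.png")[130:310,90:370]
cv2.imwrite("pics/scene0c.png",cv2.resize(b,(784,504),interpolation=cv2.INTER_CUBIC))
```

```text
(no output)
```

View pics/top0c.png

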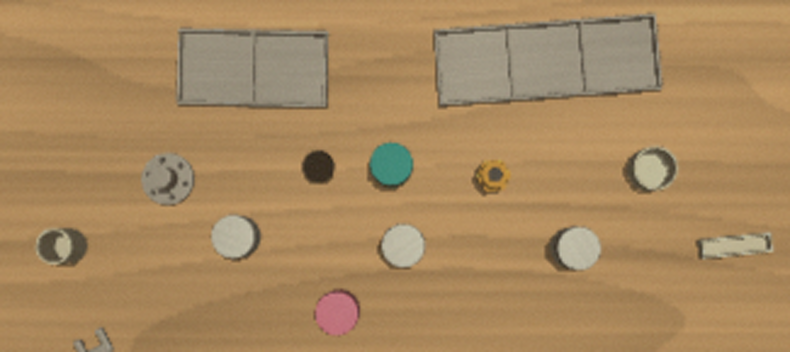

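View pics/scene0c.png

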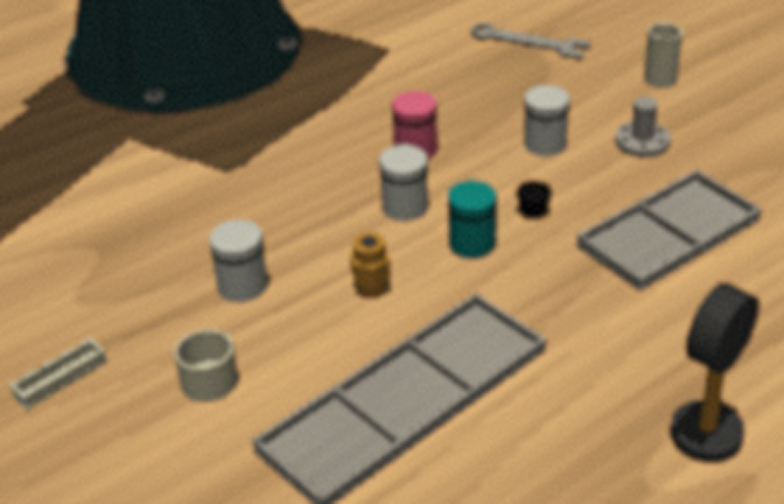

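```bash
cat > h.py <<'E'
import cv2,numpy as np
from cell import observe,get_image
def ray(g,u,v):
    K,R,t=(np.array(g[k],float) for k in("camera_matrix","R","t"))
    return -R.T@t, R.T@np.linalg.solve(K,[u,v,1.])
def cast(g,u,v,z):
    c,d=ray(g,u,v);return c+d*(z-c[2])/d[2]
def proj(g,X):
    K,R,t=(np.array(g[k],float) for k in("camera_matrix","R","t"))
    p=K@(R@np.array(X,float)+t);return p[:2]/p[2]
E
python3 - <<'E'
from h import *
g=get_image("top");im=g["color"]
hsv=cv2.cvtColor(im,cv2.COLOR_BGR2HSV)
for p in [(196,227),(265,231),(338,232),(124,232),(369,200),(169,204),(302,203),(205,158),(325,155),(230,240)]:print(p,hsv[p[1],p[0]])
m=((hsv[...,1]<75)&(hsv[...,2]>70)).astype(np.uint8)
n,l,s,c=cv2.connectedComponentsWithStats(m)
for i in range(1,n):
    x,y,w,h,a=s[i]
    if a>60 and 110<y<280 and 90<x<430:
        cs,_=cv2.findContours((l==i).astype(np.uint8),cv2.RETR_EXTERNAL,cv2.CHAIN_APPROX_NONE)
        cc,r=cv2.minEnclosingCircle(cs[0])
        print((x,y,w,h,a),np.round(c[i],1),np.round(cc,1),round(r,1),'minrect',np.round(cv2.minAreaRect(cs[0])[0],1),np.round(cv2.minAreaRect(cs[0])[1],1),round(cv2.minAreaRect(cs[0])[2],1))
vis=cv2.resize(m[130:275,100:425]*255,(790,352),interpolation=cv2.INTER_NEAREST);cv2.imwrite("pics/m.png",vis)
E
```

```text
(196, 227) [ 27  36 183]
(265, 231) [ 25  38 186]
(338, 232) [ 24  34 188]
(124, 232) [ 24  56 182]
(369, 200) [ 25  49 192]
(169, 204) [ 20  46 143]
(302, 203) [18 70 88]
(205, 158) [ 20  47 147]
(325, 155) [ 20  45 159]
(230, 240) [ 17 121 169]
(np.int32(279), np.int32(136), np.int32(93), np.int32(37), np.int32(2839)) [324.8 154.2] [325. 154.] 47.5 minrect [324.9 154.1] [31.1 91.5] 85.8
(np.int32(173), np.int32(142), np.int32(62), np.int32(32), np.int32(1920)) [203.5 157.5] [203.5 157. ] 34.0 minrect [203.5 157.5] [31. 61.] 90.0
(np.int32(359), np.int32(191), np.int32(20), np.int32(17), np.int32(237)) [368.3 199.2] [368.5 198.7] 9.5 minrect [368.5 199. ] [16. 19.] 90.0
(np.int32(158), np.int32(193), np.int32(22), np.int32(21), np.int32(347)) [168.5 203.2] [168.5 203.3] 10.6 minrect [168.5 203. ] [20. 21.] 90.0
(np.int32(187), np.int32(219), np.int32(20), np.int32(18), np.int32(281)) [196.3 227.1] [196.5 226.6] 9.8 minrect [196.5 227.5] [17. 19.] 90.0
(np.int32(257), np.int32(222), np.int32(18), np.int32(18), np.int32(253)) [265.5 230.7] [265.5 230.8] 9.0 minrect [265.5 230.5] [17. 17.] 45.0
(np.int32(327), np.int32(223), np.int32(20), np.int32(18), np.int32(272)) [337.  231.8] [336.5 232. ] 10.0 minrect [336.5 231.5] [17. 19.] 90.0
(np.int32(115), np.int32(224), np.int32(20), np.int32(15), np.int32(154)) [123.9 231.1] [124.5 231.5] 9.8 minrect [124.5 231. ] [14. 19.] 90.0
(np.int32(388), np.int32(226), np.int32(30), np.int32(11), np.int32(222)) [402.5 230.8] [402.5 231. ] 14.6 minrect [402.5 230.7] [ 7.9 28.8] 84.6
(np.int32(130), np.int32(265), np.int32(34), np.int32(52), np.int32(384)) [147.3 289.9] [147.8 291.1] 26.9 minrect [147.7 291.4] [53.2 13.4] 63.4
```

View pics/m.png

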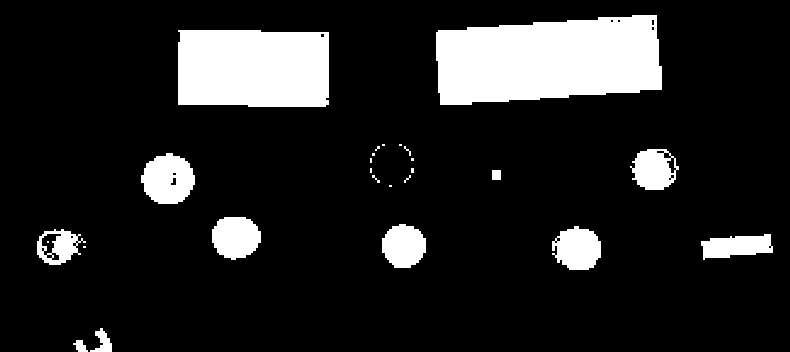

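Run:
```python
from h import *
g=get_image("top");s=get_image("scene")
P=dict(canA=(196.4,227,.062),canB=(265.5,230.9,.062),canC=(337.6,232,.062),tall=(123,231.2,.066),short=(368.2,199.4,.04),flange=(168.5,203.2,.01),coup=(303.1,201.8,.056))
b=s["color"].copy();b=cv2.resize(b[130:310,90:370],(784,504),interpolation=cv2.INTER_CUBIC)
for k,(u,v,z) in P.items():
    X=cast(g,u,v,z);q=proj(s,X);print(k,np.round(X,4),"r",round(np.hypot(X[0],X[1]),3),"scene",np.round(q,1))
    p=((q-[90,130])*2.8).astype(int);cv2.drawMarker(b,p.tolist(),(0,0,255),0,10,1)
hsv=cv2.cvtColor(g["color"],cv2.COLOR_BGR2HSV);m=((hsv[...,1]<75)&(hsv[...,2]>70)).astype(np.uint8)
for (u,v) in((203,157),(325,154)):
    n,l=cv2.connectedComponents(m)
    cs,_=cv2.findContours((l==l[v,u]).astype(np.uint8),cv2.RETR_EXTERNAL,cv2.CHAIN_APPROX_NONE)
    X=np.array([cast(g,*p[0],.016)[:2]for p in cs[0]],np.float32)
    r=cv2.minAreaRect(X);print(r)
    for c in cv2.boxPoints(r):
        q=proj(s,[*c,.016]);p=((q-[90,130])*2.8).astype(int);cv2.drawMarker(b,p.tolist(),(0,0,255),0,10,1);print(np.round(c,3))
cv2.imwrite("pics/chk.png",b)
```

```text
canA [0.4372 0.1891 0.062 ] r 0.476 scene [284.3 163.9]
canB [0.4274 0.0056 0.062 ] r 0.427 scene [233.4 185.5]
canC [ 0.425  -0.1855  0.062 ] r 0.464 scene [173.9 212.8]
tall [0.4256 0.3827 0.066 ] r 0.572 scene [326.1 140.4]
short [ 0.5131 -0.2726  0.04  ] r 0.581 scene [163.3 252.4]
flange [0.5029 0.2748 0.01  ] r 0.573 scene [319.1 177.4]
coup [ 0.5052 -0.0948  0.056 ] r 0.514 scene [221.2 215.2]
((0.6302059888839722, 0.17848986387252808), (0.08690641075372696, 0.1705058515071869), 0.12775114178657532)
[0.587 0.264]
[0.587 0.093]
[0.674 0.093]
[0.673 0.264]
((0.6403793096542358, -0.15931756794452667), (0.08725538849830627, 0.2545025646686554), 4.347151756286621)
[ 0.587 -0.036]
[ 0.607 -0.29 ]
[ 0.694 -0.283]
[ 0.674 -0.029]
```

View pics/chk.png

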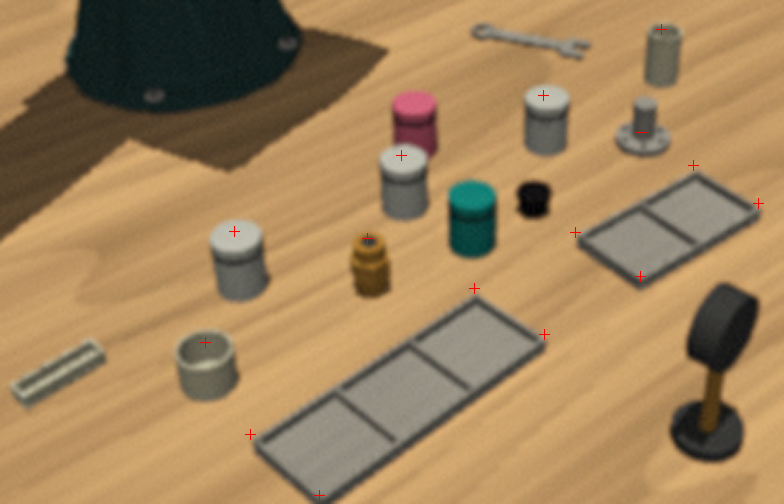

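Call:
{"method": "play_rows", "body": {
  "targets": [
    {"xyz": [0, 0, 0], "turn": [0, 6.05, 0], "hand": 0},
    {"xyz": [0, 0, 0], "turn": [0, 6.05, 0], "hand": 0},
    {"xyz": [0, 0, 0], "turn": [0, 6.05, 0], "hand": 0},
    {"xyz": [0, 0, 0], "turn": [0, 6.05, 0], "hand": 0},
    {"xyz": [0, 0, 0], "turn": [0, 0, 0], "hand": 0}
  ],
  "force": 25
}}

```text
clock: 0.72
position: [0.2872, -0.6383, 0.2138]
eef_rot: [[-1.0, -0.0, -0.005], [0.005, 0.0, -1.0], [0.0, -1.0, -0.0]]
wrist_force: [0.5, 0.7, -0.1]
grip_width: 1.004
```

Call:
{"method": "play_rows", "body": {
  "targets": [
    {"xyz": [-1.2, 0.7, -3.76], "hand": 0},
    {"xyz": [-1.2, 0.7, -3.76], "hand": 0},
    {"xyz": [-1.2, 0.7, -3.76], "hand": 0},
    {"xyz": [-1.2, 0.7, -3.76], "hand": 0},
    {"xyz": [-1.2, 0.7, -3.76], "hand": 0},
    {"xyz": [-1.2, 0.7, -3.76], "hand": 0},
    {"xyz": [-1.2, 0.7, -3.76], "hand": 0},
    {"xyz": [-1.2, 0.7, -3.76], "hand": 0},
    {"xyz": [-1.2, 0.7, -3.76], "hand": 0},
    {"xyz": [-1.2, 0.7, -3.76], "hand": 0},
    {"xyz": [-1.2, 0.7, -3.76], "hand": 0},
    {"xyz": [-1.0, 0.7, -3.76], "hand": 0}
  ]
}}

```text
validation failed for argument at $.ta...
```

Run:
```python
from h import *
g=get_image("wrist");im=g["color"].copy()
for X in([.427,-.186,.062],[.427,-.186,.0]):
    cv2.drawMarker(im,proj(g,X).astype(int).tolist(),(0,0,255),0,12,1)
o=observe();print(np.round(o["position"],4),o["clock"],np.round(o["qpos"],2));cv2.imwrite("pics/w1.png",im)
```

```text
[ 0.2872 -0.6383  0.2139] 0.7667 [-1.18  0.38  1.73 -0.    1.03  0.39]
```

View pics/w1.png

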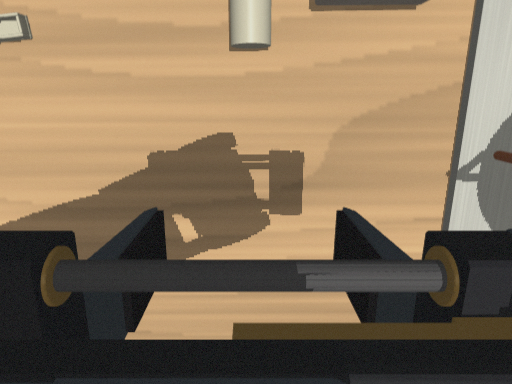

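Call:
{"method": "play_rows", "body": {
  "targets": [
    {"xyz": [-1.2, 0.7, -3.76], "turn": [0, 0, 0], "hand": 0},
    {"xyz": [-1.2, 0.7, -3.76], "turn": [0, 0, 0], "hand": 0},
    {"xyz": [-1.2, 0.7, -3.76], "turn": [0, 0, 0], "hand": 0},
    {"xyz": [-1.2, 0.7, -3.76], "turn": [0, 0, 0], "hand": 0},
    {"xyz": [-1.2, 0.7, -3.76], "turn": [0, 0, 0], "hand": 0},
    {"xyz": [-1.2, 0.7, -3.76], "turn": [0, 0, 0], "hand": 0},
    {"xyz": [-1.2, 0.7, -3.76], "turn": [0, 0, 0], "hand": 0},
    {"xyz": [-1.2, 0.7, -3.76], "turn": [0, 0, 0], "hand": 0},
    {"xyz": [-1.2, 0.7, -3.76], "turn": [0, 0, 0], "hand": 0},
    {"xyz": [-1.2, 0.7, -3.76], "turn": [0, 0, 0], "hand": 0},
    {"xyz": [-1.2, 0.7, -3.76], "turn": [0, 0, 0], "hand": 0},
    {"xyz": [-1.0, 0.7, -3.76], "turn": [0, 0, 0], "hand": 0}
  ]
}}

```text
clock: 1.77
position: [0.4295, -0.1854, 0.1299]
eef_rot: [[-1.0, 0.001, 0.005], [-0.005, -0.0, -1.0], [-0.001, -1.0, 0.0]]
wrist_force: [0.7, -1.4, -0.3]
grip_width: 1.001
```

Run:
```python
from h import *
g=get_image("wrist");im=g["color"].copy()
for X in([.427,-.186,.062],[.427,-.186,.0]):
    cv2.drawMarker(im,proj(g,X).astype(int).tolist(),(0,0,255),0,12,1)
o=observe();print(np.round(o["position"],4),o["clock"],np.round(o["qpos"],2));cv2.imwrite("pics/w2.png",im)
```

```text
[ 0.4293 -0.1805  0.1285] 1.8167 [-0.45  0.14  2.24  0.    0.76  1.12]
```

View pics/w2.png

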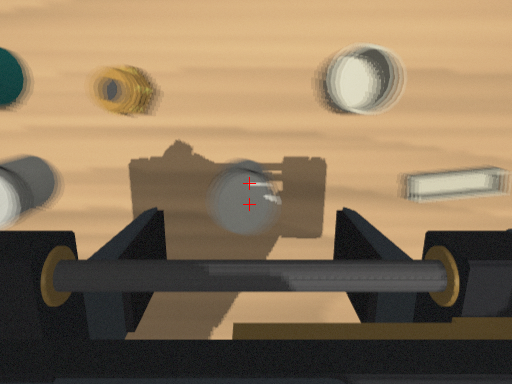

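Call:
{"method": "play_rows", "body": {
  "targets": [
    {"xyz": [0, 0, 0], "turn": [0, 0, 0], "hand": 0},
    {"xyz": [0, 0, 0], "turn": [0, 0, 0], "hand": 0},
    {"xyz": [0, 0, 0], "turn": [0, 0, 0], "hand": 0}
  ]
}}

```text
clock: 2.07
position: [0.4292, -0.1879, 0.1303]
eef_rot: [[-1.0, 0.001, 0.002], [-0.002, -0.0, -1.0], [-0.001, -1.0, 0.0]]
wrist_force: [0.2, -0.2, -0.8]
grip_width: 1.002
```

Run:
```python
from h import *
g=get_image("wrist");im=g["color"].copy()
for X in([.427,-.186,.062],[.427,-.186,.0],[.5131,-.2726,.04],[.5052,-.0948,.056]):
    cv2.drawMarker(im,proj(g,X).astype(int).tolist(),(0,0,255),0,12,1)
o=observe();print(np.round(o["position"],4),o["clock"],np.round(o["wrist_force"],2));cv2.imwrite("pics/w3.png",im)
```

```text
[ 0.4291 -0.1882  0.1302] 2.1167 [-0.   -0.56  1.18]
```

View pics/w3.png

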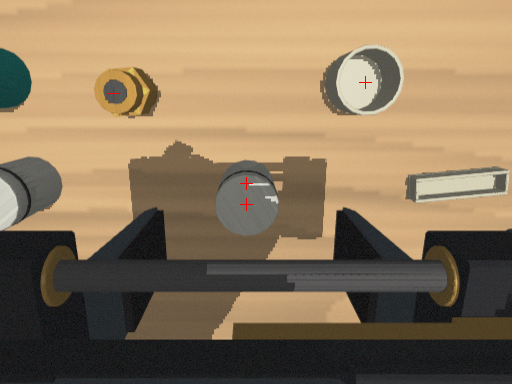

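Call:
{"method": "play_rows", "body": {
  "targets": [
    {"xyz": [0, 3, -0.1], "turn": [0, 0, 0], "hand": 0},
    {"xyz": [0, 3, -0.1], "turn": [0, 0, 0], "hand": 0},
    {"xyz": [0.1, 3, 0], "turn": [0, 0, 0], "hand": 0},
    {"xyz": [0.1, 1.8, 0], "turn": [0, 0, 0], "hand": 0},
    {"xyz": [0, 0, 0], "turn": [0, 0, 0], "hand": 1},
    {"xyz": [0, 0, 0], "turn": [0, 0, 0], "hand": 1},
    {"xyz": [0, 0, 0], "turn": [0, 0, 0], "hand": 1},
    {"xyz": [0, 0, 0], "turn": [0, 0, 0], "hand": 1},
    {"xyz": [0, 0, 0], "turn": [0, 0, 0], "hand": 1},
    {"xyz": [0, 0, 0], "turn": [0, 0, 0], "hand": 1}
  ]
}}

```text
clock: 2.95
position: [0.4276, -0.1855, 0.0229]
eef_rot: [[-1.0, 0.002, 0.0], [-0.0, -0.001, -1.0], [-0.002, -1.0, 0.001]]
wrist_force: [0.6, 0.2, -0.1]
grip_width: 0.595
```

Call:
{"method": "play_rows", "body": {
  "targets": [
    {"xyz": [0, 0, 0], "turn": [0, 0, 0], "hand": 1},
    {"xyz": [0, 0, 0], "turn": [0, 0, 0], "hand": 1},
    {"xyz": [0, 0, 0], "turn": [0, 0, 0], "hand": 1},
    {"xyz": [0, 0, 0], "turn": [0, 0, 0], "hand": 1},
    {"xyz": [0, -1, 0], "turn": [0, 0, 0], "hand": 1},
    {"xyz": [0, -1, 0], "turn": [0, 0, 0], "hand": 1},
    {"xyz": [0, -1, 0], "turn": [0, 0, 0], "hand": 1},
    {"xyz": [0, 0, 0], "turn": [0, 0, 0], "hand": 1},
    {"xyz": [0, 0, 0], "turn": [0, 0, 0], "hand": 1},
    {"xyz": [0, 0, 0], "turn": [0, 0, 0], "hand": 1},
    {"xyz": [0, 0, 0], "turn": [0, 0, 0], "hand": 1}
  ]
}}

```text
clock: 3.87
position: [0.4268, -0.185, 0.0517]
eef_rot: [[-1.0, -0.0, 0.0], [-0.0, 0.0, -1.0], [0.0, -1.0, -0.0]]
wrist_force: [-0.9, -0.4, -5.3]
grip_width: 0.521
```

Run:
```python
from h import *
a=[]
for i in range(3): get_image("top"); a.append(observe()["wrist_force"])
o=observe();print(np.round(o["position"],4),o["clock"],np.round(a,2),o["grip_width"])
```

```text
[ 0.4268 -0.185   0.0516] 4.0167 [[ 0.06 -0.41 -3.9 ]
 [-0.57 -0.99 -4.62]
 [ 0.37 -0.56 -4.82]] 0.5189359127367763
```

Clearly heavy (about 4.7 N), so can C is the loaded one. I'm taking it to the right compartment of tray3.

Call:
{"method": "play_rows", "body": {
  "targets": [
    {"xyz": [0, -2, 0], "turn": [0, 0, 0], "hand": 1},
    {"xyz": [0, -3, 0], "turn": [0, 0, 0], "hand": 1},
    {"xyz": [0, -3, 0], "turn": [0, 0, 0], "hand": 1},
    {"xyz": [-2, -1, 0.6], "turn": [0, 0, 0], "hand": 1},
    {"xyz": [-3, 0, 0.9], "turn": [0, 0, 0], "hand": 1},
    {"xyz": [-3.4, 0, 0.9], "turn": [0, 0, 0], "hand": 1},
    {"xyz": [-3.4, 0, 0.9], "turn": [0, 0, 0], "hand": 1},
    {"xyz": [-3.4, 0, 0.9], "turn": [0, 0, 0], "hand": 1},
    {"xyz": [-3, 0, 0.9], "turn": [0, 0, 0], "hand": 1},
    {"xyz": [-2.5, 0, 0.5], "turn": [0, 0, 0], "hand": 1},
    {"xyz": [-1.4, 0, 0.3], "turn": [0, 0, 0], "hand": 1},
    {"xyz": [0, 0, 0], "turn": [0, 0, 0], "hand": 1}
  ]
}}

```text
clock: 5.02
position: [0.6504, -0.2445, 0.1412]
eef_rot: [[-1.0, 0.001, 0.001], [-0.001, -0.0, -1.0], [-0.001, -1.0, 0.0]]
wrist_force: [-0.1, -0.6, -5.2]
grip_width: 0.524
```

Call:
{"method": "play_rows", "body": {
  "targets": [
    {"xyz": [0, 0, 0], "turn": [0, 0, 0], "hand": 1},
    {"xyz": [0, 0, 0], "turn": [0, 0, 0], "hand": 1},
    {"xyz": [0, 0, 0], "turn": [0, 0, 0], "hand": 1}
  ]
}}

```text
clock: 5.27
position: [0.647, -0.2438, 0.1416]
eef_rot: [[-1.0, -0.001, 0.0], [-0.0, 0.0, -1.0], [0.001, -1.0, -0.0]]
wrist_force: [0.1, -0.4, -5.2]
grip_width: 0.521
```

Run:
```python
from h import *
g=get_image("wrist");im=g["color"].copy()
for X in([.648,-.244,.004],[.640,-.159,.004],[.634,-.0756,.004]):
    cv2.drawMarker(im,proj(g,X).astype(int).tolist(),(0,0,255),0,12,1)
o=observe();print(np.round(o["position"],4),o["clock"],np.round(o["wrist_force"],2));cv2.imwrite("pics/w4.png",im)
```

```text
[ 0.6472 -0.2438  0.1418] 5.3167 [ 0.36  0.49 -5.48]
```

View pics/w4.png

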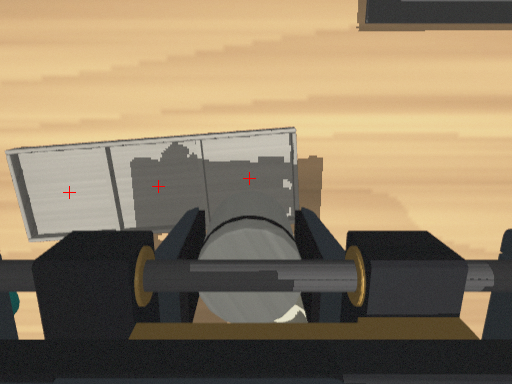

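The tray centres check out in the wrist view: the red marks sit mid-compartment at (249,178), (158,186) and (69,192). Lowering now.

Call:
{"method": "play_rows", "body": {
  "targets": [
    {"xyz": [0, 2.5, 0], "turn": [0, 0, 0], "hand": 1},
    {"xyz": [0, 3, 0], "turn": [0, 0, 0], "hand": 1},
    {"xyz": [0, 3, 0], "turn": [0, 0, 0], "hand": 1},
    {"xyz": [0, 1.6, 0], "turn": [0, 0, 0], "hand": 1},
    {"xyz": [0, 0.8, 0], "turn": [0, 0, 0], "hand": 1},
    {"xyz": [0, 0.4, 0], "turn": [0, 0, 0], "hand": 1},
    {"xyz": [0, 0.2, 0], "turn": [0, 0, 0], "hand": 1},
    {"xyz": [0, 0, 0], "turn": [0, 0, 0], "hand": 1},
    {"xyz": [0, 0, 0], "turn": [0, 0, 0], "hand": 1}
  ]
}}

```text
clock: 6.07
position: [0.6489, -0.2444, 0.0283]
eef_rot: [[-1.0, 0.002, 0.0], [-0.0, -0.001, -1.0], [-0.002, -1.0, 0.001]]
wrist_force: [-0.3, -0.1, -4.9]
grip_width: 0.522
```

Call:
{"method": "play_rows", "body": {
  "targets": [
    {"xyz": [0, 0.15, 0], "turn": [0, 0, 0], "hand": 1},
    {"xyz": [0, 0, 0], "turn": [0, 0, 0], "hand": 1},
    {"xyz": [0, 0, 0], "turn": [0, 0, 0], "hand": 0.22},
    {"xyz": [0, 0, 0], "turn": [0, 0, 0], "hand": 0.22},
    {"xyz": [0, 0, 0], "turn": [0, 0, 0], "hand": 0.22},
    {"xyz": [0, 0, 0], "turn": [0, 0, 0], "hand": 0.22},
    {"xyz": [0, -2, 0], "turn": [0, 0, 0], "hand": 0.22},
    {"xyz": [0, -3, 0], "turn": [0, 0, 0], "hand": 0.22},
    {"xyz": [0, -3, 0], "turn": [0, 0, 0], "hand": 0},
    {"xyz": [0, -3, 0], "turn": [0, 0, 0], "hand": 0}
  ]
}}

```text
clock: 6.9
position: [0.6478, -0.2439, 0.1365]
eef_rot: [[-1.0, -0.001, 0.0], [-0.0, 0.0, -1.0], [0.001, -1.0, -0.0]]
wrist_force: [-0.0, 0.6, 0.5]
grip_width: 0.895
```

Call:
{"method": "play_rows", "body": {
  "targets": [
    {"xyz": [2, 0, 0.5], "turn": [0, 0, 0], "hand": 0},
    {"xyz": [3.3, 0, 0.7], "turn": [0, 0, 0], "hand": 0},
    {"xyz": [3.3, 0, 0.7], "turn": [0, 0, 0], "hand": 0},
    {"xyz": [3, 0, 0.7], "turn": [0, 0, 0], "hand": 0},
    {"xyz": [1.7, 0, 0.5], "turn": [0, 0, 0], "hand": 0},
    {"xyz": [0, 0, 0], "turn": [0, 0, 0], "hand": 0},
    {"xyz": [0, 0, 0], "turn": [0, 0, 0], "hand": 0},
    {"xyz": [0, 0, 0], "turn": [0, 0, 0], "hand": 0},
    {"xyz": [0, 0, 0], "turn": [0, 0, 0], "hand": 0}
  ]
}}

```text
clock: 7.65
position: [0.516, -0.275, 0.1356]
eef_rot: [[-1.0, 0.001, 0.001], [-0.001, -0.0, -1.0], [-0.001, -1.0, 0.0]]
wrist_force: [-0.2, -1.0, -0.7]
grip_width: 0.995
```

Run:
```python
from h import *
g=get_image("wrist");im=g["color"].copy()
for X in([.515,-.2755,.04],):
    cv2.drawMarker(im,proj(g,X).astype(int).tolist(),(0,0,255),0,12,1)
o=observe();print(np.round(o["position"],4),o["clock"],np.round(o["wrist_force"],2));cv2.imwrite("pics/w5.png",im)
```

```text
[ 0.5159 -0.275   0.1355] 7.7 [ 0.7  -0.34 -0.72]
```

View pics/w5.png

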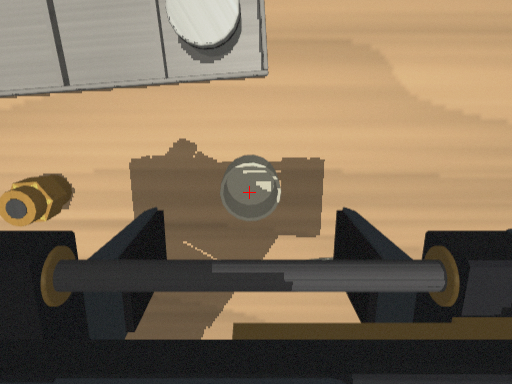

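Call:
{"method": "play_rows", "body": {
  "targets": [
    {"xyz": [0.05, 3.2, 0], "turn": [0, 0, 0], "hand": 0},
    {"xyz": [0, 3.2, 0], "turn": [0, 0, 0], "hand": 0},
    {"xyz": [0, 3.2, 0], "turn": [0, 0, 0], "hand": 0.2},
    {"xyz": [0, 2.2, 0], "turn": [0, 0, 0], "hand": 0.3},
    {"xyz": [0, 0, 0], "turn": [0, 0, 0], "hand": 0.4},
    {"xyz": [0, 0, 0], "turn": [0, 0, 0], "hand": 1},
    {"xyz": [0, 0, 0], "turn": [0, 0, 0], "hand": 1},
    {"xyz": [0, 0, 0], "turn": [0, 0, 0], "hand": 1},
    {"xyz": [0, 0, 0], "turn": [0, 0, 0], "hand": 1},
    {"xyz": [0, 0, 0], "turn": [0, 0, 0], "hand": 1},
    {"xyz": [0, 0, 0], "turn": [0, 0, 0], "hand": 1},
    {"xyz": [0, 0, 0], "turn": [0, 0, 0], "hand": 1}
  ],
  "force": 15
}}

```text
clock: 8.7
position: [0.5157, -0.2756, 0.019]
eef_rot: [[-1.0, 0.002, 0.0], [-0.0, -0.001, -1.0], [-0.002, -1.0, 0.001]]
wrist_force: [-0.4, 1.3, 8.6]
grip_width: 0.545
```

Call:
{"method": "play_rows", "body": {
  "targets": [
    {"xyz": [0, -2, 0], "turn": [0, 0, 0], "hand": 1},
    {"xyz": [0, -3, 0], "turn": [0, 0, 0], "hand": 1},
    {"xyz": [0, -3, 0], "turn": [0, 0, 0], "hand": 1},
    {"xyz": [0, -3, 0], "turn": [0, 0, 0], "hand": 1},
    {"xyz": [0, -1, 0], "turn": [0, 0, 0], "hand": 1},
    {"xyz": [0, 0, 0], "turn": [0, 0, 0], "hand": 1},
    {"xyz": [0, 0, 0], "turn": [0, 0, 0], "hand": 1}
  ]
}}

```text
clock: 9.28
position: [0.5145, -0.2751, 0.1375]
eef_rot: [[-1.0, 0.001, 0.0], [-0.0, -0.0, -1.0], [-0.001, -1.0, 0.0]]
wrist_force: [0.2, 0.1, -1.7]
grip_width: 0.545
```

Run:
```python
from h import *
g=get_image("wrist");im=g["color"].copy()
o=observe();print(np.round(o["position"],4),o["clock"],np.round(o["wrist_force"],2),o["grip_width"]);cv2.imwrite("pics/w6.png",im)
```

```text
[ 0.514  -0.2748  0.1365] 9.3333 [ 0.17  0.41 -1.63] 0.5374837057346041
```

View pics/w6.png

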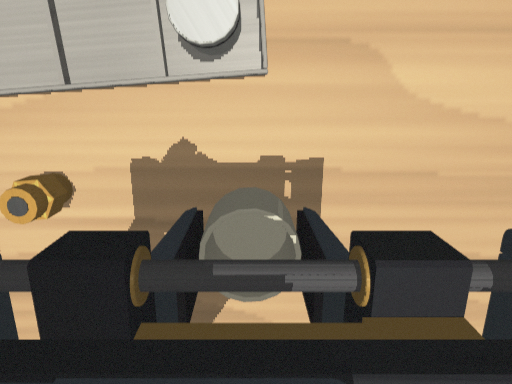

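Call:
{"method": "play_rows", "body": {
  "targets": [
    {"xyz": [-0.5, 0, -2], "turn": [0, 0, 0], "hand": 1},
    {"xyz": [-1, 0, -3.5], "turn": [0, 0, 0], "hand": 1},
    {"xyz": [-1, 0, -3.8], "turn": [0, 0, 0], "hand": 1},
    {"xyz": [-1, 0, -3.8], "turn": [0, 0, 0], "hand": 1},
    {"xyz": [-1, 0, -3.8], "turn": [0, 0, 0], "hand": 1},
    {"xyz": [-1, 0, -3.8], "turn": [0, 0, 0], "hand": 1},
    {"xyz": [-1, 0, -3.8], "turn": [0, 0, 0], "hand": 1},
    {"xyz": [-1, 0, -3.8], "turn": [0, 0, 0], "hand": 1},
    {"xyz": [-1, 0, -3.8], "turn": [0, 0, 0], "hand": 1},
    {"xyz": [-1, 0, -3.8], "turn": [0, 0, 0], "hand": 1},
    {"xyz": [-1.1, 0, -3.3], "turn": [0, 0, 0], "hand": 1},
    {"xyz": [-1, 0, -2], "turn": [0, 0, 0], "hand": 1}
  ]
}}

```text
clock: 10.33
position: [0.6296, 0.14, 0.1352]
eef_rot: [[-1.0, -0.003, 0.002], [-0.002, -0.0, -1.0], [0.003, -1.0, 0.0]]
wrist_force: [-0.3, -0.6, -0.5]
grip_width: 0.539
```

Call:
{"method": "play_rows", "body": {
  "targets": [
    {"xyz": [0, 0, 0], "turn": [0, 0, 0], "hand": 1},
    {"xyz": [0, 0, 0], "turn": [0, 0, 0], "hand": 1},
    {"xyz": [0, 0, 0], "turn": [0, 0, 0], "hand": 1},
    {"xyz": [0, 0, 0], "turn": [0, 0, 0], "hand": 1}
  ]
}}

```text
clock: 10.67
position: [0.6296, 0.136, 0.1364]
eef_rot: [[-1.0, -0.002, -0.0], [0.0, -0.0, -1.0], [0.002, -1.0, 0.0]]
wrist_force: [0.2, 0.2, -0.3]
grip_width: 0.547
```

Run:
```python
from h import *
g=get_image("wrist");im=g["color"].copy()
for X in([.630,.1365,.004],[.630,.2205,.004]):
    cv2.drawMarker(im,proj(g,X).astype(int).tolist(),(0,0,255),0,12,1)
o=observe();print(np.round(o["position"],4),o["clock"],np.round(o["wrist_force"],2));cv2.imwrite("pics/w7.png",im)
```

```text
[0.6298 0.1359 0.1368] 10.7167 [-0.11  0.48  0.26]
```

View pics/w7.png

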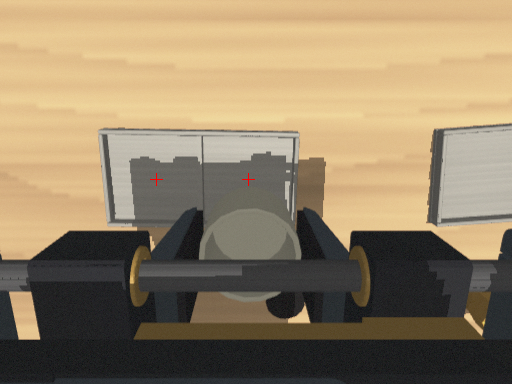

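Call:
{"method": "play_rows", "body": {
  "targets": [
    {"xyz": [0, 2.5, 0], "turn": [0, 0, 0], "hand": 1},
    {"xyz": [0, 3, 0], "turn": [0, 0, 0], "hand": 1},
    {"xyz": [0, 3, 0], "turn": [0, 0, 0], "hand": 1},
    {"xyz": [0, 1.6, 0], "turn": [0, 0, 0], "hand": 1},
    {"xyz": [0, 0.8, 0], "turn": [0, 0, 0], "hand": 1},
    {"xyz": [0, 0.4, 0], "turn": [0, 0, 0], "hand": 1},
    {"xyz": [0, 0.1, 0], "turn": [0, 0, 0], "hand": 1},
    {"xyz": [0, 0, 0], "turn": [0, 0, 0], "hand": 1},
    {"xyz": [0, 0, 0], "turn": [0, 0, 0], "hand": 1}
  ]
}}

```text
clock: 11.47
position: [0.6312, 0.1371, 0.0248]
eef_rot: [[-1.0, 0.002, 0.0], [-0.0, 0.0, -1.0], [-0.002, -1.0, -0.0]]
wrist_force: [0.1, -0.0, -0.2]
grip_width: 0.541
```

Call:
{"method": "play_rows", "body": {
  "targets": [
    {"xyz": [0, 0.15, 0], "turn": [0, 0, 0], "hand": 1},
    {"xyz": [0, 0, 0], "turn": [0, 0, 0], "hand": 1},
    {"xyz": [0, 0, 0], "turn": [0, 0, 0], "hand": 0.22},
    {"xyz": [0, 0, 0], "turn": [0, 0, 0], "hand": 0.22},
    {"xyz": [0, 0, 0], "turn": [0, 0, 0], "hand": 0.22},
    {"xyz": [0, 0, 0], "turn": [0, 0, 0], "hand": 0.22},
    {"xyz": [0, -2, 0], "turn": [0, 0, 0], "hand": 0.22},
    {"xyz": [0, -3, 0], "turn": [0, 0, 0], "hand": 0.22},
    {"xyz": [0, -3, 0], "turn": [0, 0, 0], "hand": 0},
    {"xyz": [0, -3, 0], "turn": [0, 0, 0], "hand": 0}
  ]
}}

```text
clock: 12.3
position: [0.63, 0.1369, 0.1329]
eef_rot: [[-1.0, -0.001, 0.0], [-0.0, -0.0, -1.0], [0.001, -1.0, 0.0]]
wrist_force: [0.0, 0.1, -1.1]
grip_width: 0.896
```

Call:
{"method": "play_rows", "body": {
  "targets": [
    {"xyz": [1.5, 0, -1.7], "turn": [0, 0, 0], "hand": 0},
    {"xyz": [2.5, 0, -2.7], "turn": [0, 0, 0], "hand": 0},
    {"xyz": [2.5, 0, -2.7], "turn": [0, 0, 0], "hand": 0},
    {"xyz": [2.5, 0, -2.7], "turn": [0, 0, 0], "hand": 0},
    {"xyz": [2.2, 0, -2.4], "turn": [0, 0, 0], "hand": 0},
    {"xyz": [1.5, 0, -1.6], "turn": [0, 0, 0], "hand": 0},
    {"xyz": [0, 0, 0], "turn": [0, 0, 0], "hand": 0},
    {"xyz": [0, 0, 0], "turn": [0, 0, 0], "hand": 0},
    {"xyz": [0, 0, 0], "turn": [0, 0, 0], "hand": 0},
    {"xyz": [0, 0, 0], "turn": [0, 0, 0], "hand": 0}
  ]
}}

```text
clock: 13.13
position: [0.504, 0.2744, 0.132]
eef_rot: [[-1.0, 0.0, -0.0], [0.0, 0.0, -1.0], [-0.0, -1.0, -0.0]]
wrist_force: [-0.8, 0.6, 0.1]
grip_width: 0.999
```

Run:
```python
from h import *
g=get_image("wrist");im=g["color"].copy()
for X in([.503,.2748,.052],[.4256,.3827,.066]):
    cv2.drawMarker(im,proj(g,X).astype(int).tolist(),(0,0,255),0,12,1)
o=observe();print(np.round(o["position"],4),o["clock"],np.round(o["wrist_force"],2));cv2.imwrite("pics/w8.png",im)
```

```text
[0.504  0.2743 0.132 ] 13.1833 [1.07 0.06 0.01]
```

View pics/w8.png

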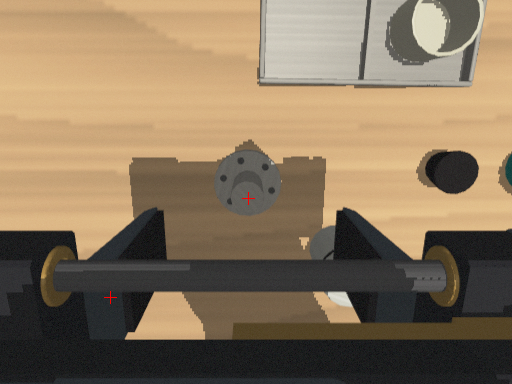

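Call:
{"method": "play_rows", "body": {
  "targets": [
    {"xyz": [0.05, 3.2, 0], "turn": [0, 0, 0], "hand": 0},
    {"xyz": [0, 3.2, 0], "turn": [0, 0, 0], "hand": 0.2},
    {"xyz": [0, 3.2, 0], "turn": [0, 0, 0], "hand": 0.3},
    {"xyz": [0, 1.5, 0], "turn": [0, 0, 0], "hand": 0.4},
    {"xyz": [0, 0, 0], "turn": [0, 0, 0], "hand": 0.5},
    {"xyz": [0, 0, 0], "turn": [0, 0, 0], "hand": 1},
    {"xyz": [0, 0, 0], "turn": [0, 0, 0], "hand": 1},
    {"xyz": [0, 0, 0], "turn": [0, 0, 0], "hand": 1},
    {"xyz": [0, 0, 0], "turn": [0, 0, 0], "hand": 1},
    {"xyz": [0, 0, 0], "turn": [0, 0, 0], "hand": 1},
    {"xyz": [0, 0, 0], "turn": [0, 0, 0], "hand": 1},
    {"xyz": [0, 0, 0], "turn": [0, 0, 0], "hand": 1}
  ],
  "force": 30
}}

```text
clock: 14.18
position: [0.5032, 0.2752, 0.0216]
eef_rot: [[-1.0, 0.001, 0.0], [-0.0, 0.001, -1.0], [-0.001, -1.0, -0.001]]
wrist_force: [-1.6, -0.7, 7.8]
grip_width: 0.28
```

Call:
{"method": "play_rows", "body": {
  "targets": [
    {"xyz": [0, 0, 0], "turn": [0, 0, 0], "hand": 1},
    {"xyz": [0, 0, 0], "turn": [0, 0, 0], "hand": 1},
    {"xyz": [0, 0, 0], "turn": [0, 0, 0], "hand": 1}
  ]
}}

```text
clock: 14.43
position: [0.5032, 0.2752, 0.0216]
eef_rot: [[-1.0, 0.001, 0.0], [-0.0, 0.0, -1.0], [-0.001, -1.0, -0.0]]
wrist_force: [-0.5, -0.4, 8.2]
grip_width: 0.276
```

Call:
{"method": "play_rows", "body": {
  "targets": [
    {"xyz": [0, -1.5, 0], "turn": [0, 0, 0], "hand": 1},
    {"xyz": [0, -3, 0], "turn": [0, 0, 0], "hand": 1},
    {"xyz": [0, -3, 0], "turn": [0, 0, 0], "hand": 1},
    {"xyz": [0, -3, 0], "turn": [0, 0, 0], "hand": 1},
    {"xyz": [0, -1.4, 0], "turn": [0, 0, 0], "hand": 1},
    {"xyz": [0, 0, 0], "turn": [0, 0, 0], "hand": 1}
  ]
}}

```text
clock: 14.93
position: [0.5044, 0.2757, 0.1433]
eef_rot: [[-1.0, 0.004, 0.001], [-0.001, 0.002, -1.0], [-0.004, -1.0, -0.002]]
wrist_force: [1.2, 0.2, -1.8]
grip_width: 0.28
```

Call:
{"method": "play_rows", "body": {
  "targets": [
    {"xyz": [-0.6, 0, 2], "turn": [0, 0, 0], "hand": 1},
    {"xyz": [-1.1, 0, 3.5], "turn": [0, 0, 0], "hand": 1},
    {"xyz": [-1.2, 0, 3.9], "turn": [0, 0, 0], "hand": 1},
    {"xyz": [-1.2, 0, 3.9], "turn": [0, 0, 0], "hand": 1},
    {"xyz": [-1.2, 0, 3.9], "turn": [0, 0, 0], "hand": 1},
    {"xyz": [-1.2, 0, 3.9], "turn": [0, 0, 0], "hand": 1},
    {"xyz": [-1.2, 0, 3.9], "turn": [0, 0, 0], "hand": 1},
    {"xyz": [-1.2, 0, 3.9], "turn": [0, 0, 0], "hand": 1},
    {"xyz": [-1.2, 0, 3.9], "turn": [0, 0, 0], "hand": 1},
    {"xyz": [-1.2, 0, 3.9], "turn": [0, 0, 0], "hand": 1},
    {"xyz": [-1.2, 0, 3.8], "turn": [0, 0, 0], "hand": 1},
    {"xyz": [-1.2, 0, 2.8], "turn": [0, 0, 0], "hand": 1}
  ]
}}

```text
clock: 15.93
position: [0.6394, -0.1609, 0.1381]
eef_rot: [[-1.0, -0.002, -0.001], [0.001, 0.0, -1.0], [0.002, -1.0, -0.0]]
wrist_force: [-0.0, 0.9, -1.7]
grip_width: 0.28
```

Call:
{"method": "play_rows", "body": {
  "targets": [
    {"xyz": [0, 0, 0], "turn": [0, 0, 0], "hand": 1},
    {"xyz": [0, 0, 0], "turn": [0, 0, 0], "hand": 1},
    {"xyz": [0, 0, 0], "turn": [0, 0, 0], "hand": 1},
    {"xyz": [0, 0, 0], "turn": [0, 0, 0], "hand": 1}
  ]
}}

```text
clock: 16.27
position: [0.6392, -0.1569, 0.1389]
eef_rot: [[-1.0, -0.002, 0.001], [-0.001, 0.001, -1.0], [0.002, -1.0, -0.001]]
wrist_force: [-0.1, -0.3, -2.0]
grip_width: 0.277
```

Run:
```python
from h import *
g=get_image("wrist");im=g["color"].copy()
for X in([.648,-.244,.066],[.640,-.159,.004],[.634,-.0756,.004]):
    cv2.drawMarker(im,proj(g,X).astype(int).tolist(),(0,0,255),0,12,1)
o=observe();print(np.round(o["position"],4),o["clock"],np.round(o["wrist_force"],2));cv2.imwrite("pics/w9.png",im)
```

```text
[ 0.6393 -0.1568  0.1393] 16.3167 [ 0.15  0.5  -2.23]
```

View pics/w9.png

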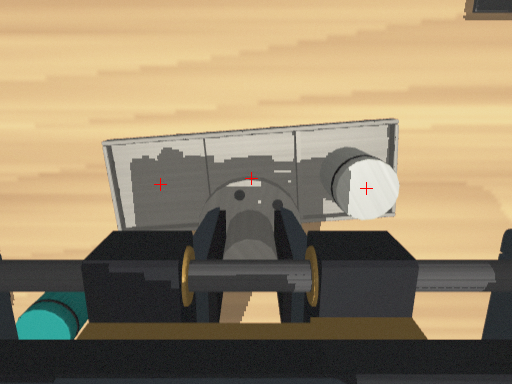

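Call:
{"method": "play_rows", "body": {
  "targets": [
    {"xyz": [-0.1, 2.5, 0.1], "turn": [0, 0, 0], "hand": 1},
    {"xyz": [0, 3, 0.1], "turn": [0, 0, 0], "hand": 1},
    {"xyz": [0, 3, 0], "turn": [0, 0, 0], "hand": 1},
    {"xyz": [0, 1.6, 0], "turn": [0, 0, 0], "hand": 1},
    {"xyz": [0, 0.8, 0], "turn": [0, 0, 0], "hand": 1},
    {"xyz": [0, 0.3, 0], "turn": [0, 0, 0], "hand": 1},
    {"xyz": [0, 0.1, 0], "turn": [0, 0, 0], "hand": 1},
    {"xyz": [0, 0, 0], "turn": [0, 0, 0], "hand": 1},
    {"xyz": [0, 0, 0], "turn": [0, 0, 0], "hand": 1}
  ]
}}

```text
clock: 17.07
position: [0.6419, -0.1602, 0.0284]
eef_rot: [[-1.0, 0.002, 0.0], [-0.0, -0.001, -1.0], [-0.002, -1.0, 0.001]]
wrist_force: [0.3, 0.5, -3.4]
grip_width: 0.277
```

Still about 3 mm up, so I'll lower it the rest of the way before opening.

Call:
{"method": "play_rows", "body": {
  "targets": [
    {"xyz": [0, 0.2, 0], "turn": [0, 0, 0], "hand": 1},
    {"xyz": [0, 0.1, 0], "turn": [0, 0, 0], "hand": 1},
    {"xyz": [0, 0, 0], "turn": [0, 0, 0], "hand": 1},
    {"xyz": [0, 0, 0], "turn": [0, 0, 0], "hand": 0.45},
    {"xyz": [0, 0, 0], "turn": [0, 0, 0], "hand": 0.45},
    {"xyz": [0, 0, 0], "turn": [0, 0, 0], "hand": 0.45},
    {"xyz": [0, 0, 0], "turn": [0, 0, 0], "hand": 0.45},
    {"xyz": [0, -2, 0], "turn": [0, 0, 0], "hand": 0.45},
    {"xyz": [0, -3, 0], "turn": [0, 0, 0], "hand": 0.45},
    {"xyz": [0, -3, 0], "turn": [0, 0, 0], "hand": 0},
    {"xyz": [0, -3, 0], "turn": [0, 0, 0], "hand": 0},
    {"xyz": [0, 0, 0], "turn": [0, 0, 0], "hand": 0}
  ]
}}

```text
clock: 18.07
position: [0.6439, -0.1608, 0.1398]
eef_rot: [[-1.0, 0.007, 0.0], [-0.0, -0.002, -1.0], [-0.007, -1.0, 0.002]]
wrist_force: [1.1, -0.7, 0.9]
grip_width: 0.738
```

Call:
{"method": "play_rows", "body": {
  "targets": [
    {"xyz": [2, 0, -1], "turn": [0, 0, 0], "hand": 0},
    {"xyz": [3, 0, -1.4], "turn": [0, 0, 0], "hand": 0},
    {"xyz": [3, 0, -1.4], "turn": [0, 0, 0], "hand": 0},
    {"xyz": [3, 0, -1.4], "turn": [0, 0, 0], "hand": 0},
    {"xyz": [2.3, 0, -1.2], "turn": [0, 0, 0], "hand": 0},
    {"xyz": [0.4, 0, 0], "turn": [0, 0, 0], "hand": 0},
    {"xyz": [0, 0, 0], "turn": [0, 0, 0], "hand": 0},
    {"xyz": [0, 0, 0], "turn": [0, 0, 0], "hand": 0},
    {"xyz": [0, 0, 0], "turn": [0, 0, 0], "hand": 0},
    {"xyz": [0, 0, 0], "turn": [0, 0, 0], "hand": 0}
  ]
}}

```text
clock: 18.9
position: [0.505, -0.0965, 0.1339]
eef_rot: [[-1.0, 0.0, 0.0], [-0.0, -0.0, -1.0], [-0.0, -1.0, 0.0]]
wrist_force: [0.3, -0.3, -0.2]
grip_width: 0.999
```

Run:
```python
from h import *
g=get_image("wrist");im=g["color"].copy()
for X in([.505,-.0965,.056],):
    cv2.drawMarker(im,proj(g,X).astype(int).tolist(),(0,0,255),0,6,1)
o=observe();print(np.round(o["position"],4),o["clock"],np.round(o["wrist_force"],2),o["grip_width"]);
im[0:210,0:170]=cv2.resize(im[150:220,210:290],None,fx=2.1,fy=3)[:210,:170] if 0 else im[0:210,0:170]
cv2.imwrite("pics/w10.png",im);cv2.imwrite("pics/w10c.png",cv2.resize(im[130:240,180:320],None,fx=5,fy=5,interpolation=cv2.INTER_CUBIC))
```

```text
[ 0.5048 -0.0964  0.1339] 18.95 [0.72 0.47 0.36] 0.9984494218790156
```

View pics/w10.png

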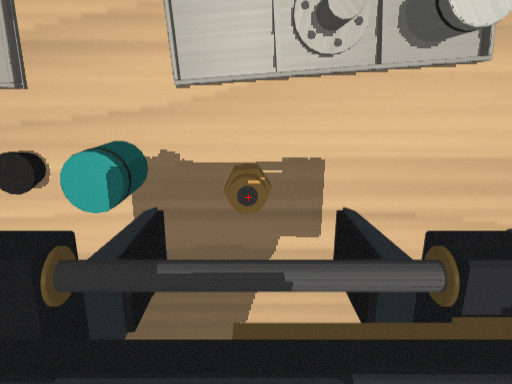

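View pics/w10c.png

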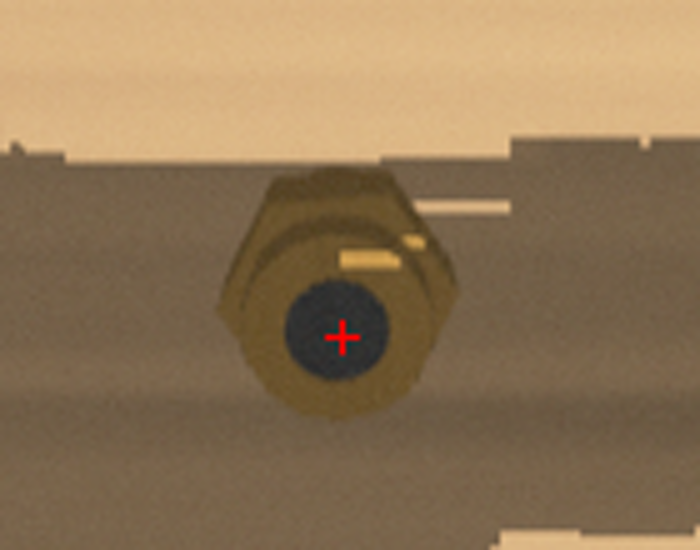

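Call:
{"method": "play_rows", "body": {
  "targets": [
    {"xyz": [-0.1, 1, 0], "turn": [0, 6.4, 0], "hand": 0},
    {"xyz": [0, 1, 0], "turn": [0, 6.4, 0], "hand": 0.1},
    {"xyz": [0, 1, 0], "turn": [0, 6.4, 0], "hand": 0.2},
    {"xyz": [0, 1, 0], "turn": [0, 6.4, 0], "hand": 0.2},
    {"xyz": [0, 2.5, 0], "turn": [0, 0, 0], "hand": 0.2},
    {"xyz": [0, 3, 0], "turn": [0, 0, 0], "hand": 0.2},
    {"xyz": [0, 2.3, 0], "turn": [0, 0, 0], "hand": 0.2},
    {"xyz": [0, 0, 0], "turn": [0, 0, 0], "hand": 0.3},
    {"xyz": [0, 0, 0], "turn": [0, 0, 0], "hand": 0.4},
    {"xyz": [0, 0, 0], "turn": [0, 0, 0], "hand": 1},
    {"xyz": [0, 0, 0], "turn": [0, 0, 0], "hand": 1},
    {"xyz": [0, 0, 0], "turn": [0, 0, 0], "hand": 1}
  ]
}}

```text
clock: 19.95
position: [0.506, -0.0963, 0.0173]
eef_rot: [[-0.902, 0.002, -0.432], [0.432, -0.0, -0.902], [-0.002, -1.0, -0.0]]
wrist_force: [-0.4, -0.3, 0.9]
grip_width: 0.466
```

Call:
{"method": "play_rows", "body": {
  "targets": [
    {"xyz": [0, 0, 0], "turn": [0, 0, 0], "hand": 1},
    {"xyz": [0, 0, 0], "turn": [0, 0, 0], "hand": 1},
    {"xyz": [0, 0, 0], "turn": [0, 0, 0], "hand": 1},
    {"xyz": [0, 0, 0], "turn": [0, 0, 0], "hand": 1},
    {"xyz": [0, 0, 0], "turn": [0, 0, 0], "hand": 1},
    {"xyz": [0, 0, 0], "turn": [0, 0, 0], "hand": 1}
  ]
}}

```text
clock: 20.45
position: [0.5057, -0.0962, 0.0169]
eef_rot: [[-0.902, 0.002, -0.432], [0.432, -0.0, -0.902], [-0.001, -1.0, -0.0]]
wrist_force: [-1.1, 1.0, 10.0]
grip_width: 0.373
```

Call:
{"method": "play_rows", "body": {
  "targets": [
    {"xyz": [0, -2, 0], "turn": [0, 0, 0], "hand": 1},
    {"xyz": [0, -3, 0], "turn": [0, 0, 0], "hand": 1},
    {"xyz": [0, -3, 0], "turn": [0, 0, 0], "hand": 1},
    {"xyz": [0, -2.5, 0], "turn": [0, -6.4, 0], "hand": 1},
    {"xyz": [0, -1.5, 0], "turn": [0, -6.4, 0], "hand": 1},
    {"xyz": [0, 0, 0], "turn": [0, -6.4, 0], "hand": 1},
    {"xyz": [0, 0, 0], "turn": [0, -6.4, 0], "hand": 1},
    {"xyz": [0, 0, 0], "turn": [0, 0, 0], "hand": 1},
    {"xyz": [0, 0, 0], "turn": [0, 0, 0], "hand": 1}
  ]
}}

```text
clock: 21.2
position: [0.5048, -0.096, 0.136]
eef_rot: [[-1.0, -0.0, -0.003], [0.003, -0.0, -1.0], [0.0, -1.0, 0.0]]
wrist_force: [0.0, 0.4, -3.3]
grip_width: 0.373
```

Call:
{"method": "play_rows", "body": {
  "targets": [
    {"xyz": [-0.7, 0, -1.8], "turn": [0, 0, 0], "hand": 1},
    {"xyz": [-1.3, 0, -3.3], "turn": [0, 0, 0], "hand": 1},
    {"xyz": [-1.3, 0, -3.4], "turn": [0, 0, 0], "hand": 1},
    {"xyz": [-1.3, 0, -3.4], "turn": [0, 0, 0], "hand": 1},
    {"xyz": [-1.3, 0, -3.4], "turn": [0, 0, 0], "hand": 1},
    {"xyz": [-1.3, 0, -3.4], "turn": [0, 0, 0], "hand": 1},
    {"xyz": [-1.3, 0, -3.4], "turn": [0, 0, 0], "hand": 1},
    {"xyz": [-1.3, 0, -3.4], "turn": [0, 0, 0], "hand": 1},
    {"xyz": [-1.2, 0, -3.2], "turn": [0, 0, 0], "hand": 1},
    {"xyz": [-1.2, 0, -2.4], "turn": [0, 0, 0], "hand": 1},
    {"xyz": [-0.3, 0, -0.6], "turn": [0, 0, 0], "hand": 1}
  ]
}}

```text
clock: 22.12
position: [0.631, 0.2244, 0.1357]
eef_rot: [[-1.0, 0.001, -0.002], [0.002, 0.001, -1.0], [-0.001, -1.0, -0.001]]
wrist_force: [-1.4, -0.3, -2.5]
grip_width: 0.368
```

Call:
{"method": "play_rows", "body": {
  "targets": [
    {"xyz": [0, 0, 0], "turn": [0, 0, 0], "hand": 1},
    {"xyz": [0, 0, 0], "turn": [0, 0, 0], "hand": 1},
    {"xyz": [0, 0, 0], "turn": [0, 0, 0], "hand": 1},
    {"xyz": [0, 0, 0], "turn": [0, 0, 0], "hand": 1}
  ]
}}

```text
clock: 22.45
position: [0.6294, 0.2198, 0.1358]
eef_rot: [[-1.0, -0.001, -0.001], [0.001, -0.0, -1.0], [0.001, -1.0, 0.0]]
wrist_force: [0.4, 0.3, -1.0]
grip_width: 0.371
```

Run:
```python
from h import *
g=get_image("wrist");im=g["color"].copy()
for X in([.630,.2205,.004],[.630,.1365,.044]):
    cv2.drawMarker(im,proj(g,X).astype(int).tolist(),(0,0,255),0,12,1)
o=observe();print(np.round(o["position"],4),o["clock"],np.round(o["wrist_force"],2),o["grip_width"]);cv2.imwrite("pics/w11.png",im)
```

```text
[0.6295 0.2199 0.1359] 22.5 [-0.57  0.2  -2.92] 0.37014914106083874
```

View pics/w11.png

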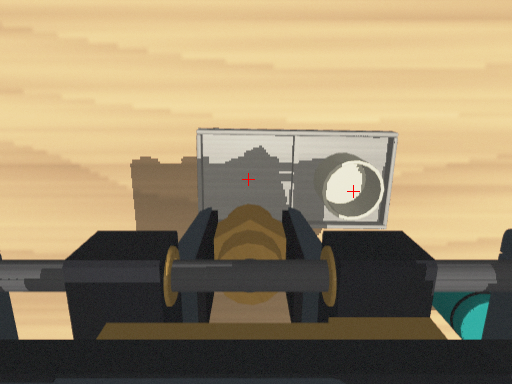

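Call:
{"method": "play_rows", "body": {
  "targets": [
    {"xyz": [0, 2.5, 0], "turn": [0, 0, 0], "hand": 1},
    {"xyz": [0, 3, 0], "turn": [0, 0, 0], "hand": 1},
    {"xyz": [0, 3, 0], "turn": [0, 0, 0], "hand": 1},
    {"xyz": [0, 1.6, 0], "turn": [0, 0, 0], "hand": 1},
    {"xyz": [0, 0.8, 0], "turn": [0, 0, 0], "hand": 1},
    {"xyz": [0, 0.4, 0], "turn": [0, 0, 0], "hand": 1},
    {"xyz": [0, 0.2, 0], "turn": [0, 0, 0], "hand": 1},
    {"xyz": [0, 0, 0], "turn": [0, 0, 0], "hand": 1},
    {"xyz": [0, 0, 0], "turn": [0, 0, 0], "hand": 1},
    {"xyz": [0, 0, 0], "turn": [0, 0, 0], "hand": 1}
  ]
}}

```text
clock: 23.33
position: [0.6306, 0.2212, 0.0222]
eef_rot: [[-1.0, 0.002, 0.0], [-0.0, 0.001, -1.0], [-0.002, -1.0, -0.001]]
wrist_force: [-0.9, 0.2, -3.3]
grip_width: 0.368
```

Call:
{"method": "play_rows", "body": {
  "targets": [
    {"xyz": [0, 0.12, 0], "turn": [0, 0, 0], "hand": 1},
    {"xyz": [0, 0, 0], "turn": [0, 0, 0], "hand": 1},
    {"xyz": [0, 0, 0], "turn": [0, 0, 0], "hand": 0.4},
    {"xyz": [0, 0, 0], "turn": [0, 0, 0], "hand": 0.4},
    {"xyz": [0, 0, 0], "turn": [0, 0, 0], "hand": 0.4},
    {"xyz": [0, 0, 0], "turn": [0, 0, 0], "hand": 0.4},
    {"xyz": [0, -2, 0], "turn": [0, 0, 0], "hand": 0.4},
    {"xyz": [0, -3, 0], "turn": [0, 0, 0], "hand": 0.4},
    {"xyz": [0, -3, 0], "turn": [0, 0, 0], "hand": 0},
    {"xyz": [0, -3, 0], "turn": [0, 0, 0], "hand": 0},
    {"xyz": [0, 0, 0], "turn": [0, 0, 0], "hand": 0}
  ]
}}

```text
clock: 24.25
position: [0.6328, 0.2219, 0.1358]
eef_rot: [[-1.0, 0.007, 0.0], [-0.0, 0.002, -1.0], [-0.007, -1.0, -0.002]]
wrist_force: [1.6, -0.1, -0.4]
grip_width: 0.786
```

Call:
{"method": "play_rows", "body": {
  "targets": [
    {"xyz": [2, 0, -1.6], "turn": [0, 0, 0], "hand": 0},
    {"xyz": [3, 0, -2.4], "turn": [0, 0, 0], "hand": 0},
    {"xyz": [3, 0, -2.4], "turn": [0, 0, 0], "hand": 0},
    {"xyz": [3, 0, -2.4], "turn": [0, 0, 0], "hand": 0},
    {"xyz": [3, 0, -2.4], "turn": [0, 0, 0], "hand": 0},
    {"xyz": [3, 0, -2.4], "turn": [0, 0, 0], "hand": 0},
    {"xyz": [2.2, 0, -1.7], "turn": [0, 0, 0], "hand": 0},
    {"xyz": [1.2, 0, -0.9], "turn": [0, 0, 0], "hand": 0},
    {"xyz": [0, 0, 0], "turn": [0, 0, 0], "hand": 0},
    {"xyz": [0, 0, 0], "turn": [0, 0, 0], "hand": 0},
    {"xyz": [0, 0, 0], "turn": [0, 0, 0], "hand": 0},
    {"xyz": [0, 0, 0], "turn": [0, 0, 0], "hand": 0}
  ]
}}

```text
clock: 25.25
position: [0.4266, 0.3824, 0.1297]
eef_rot: [[-1.0, 0.0, -0.001], [0.001, 0.0, -1.0], [-0.0, -1.0, -0.0]]
wrist_force: [0.5, -0.7, -0.1]
grip_width: 0.999
```

Run:
```python
from h import *
g=get_image("wrist");im=g["color"].copy()
for X in([.4256,.3827,.066],):
    cv2.drawMarker(im,proj(g,X).astype(int).tolist(),(0,0,255),0,12,1)
o=observe();print(np.round(o["position"],4),o["clock"],np.round(o["wrist_force"],2),o["grip_width"]);cv2.imwrite("pics/w12.png",im)
```

```text
[0.4266 0.3823 0.1297] 25.3 [ 0.94 -0.63  0.03] 1.0020339596973404
```

View pics/w12.png

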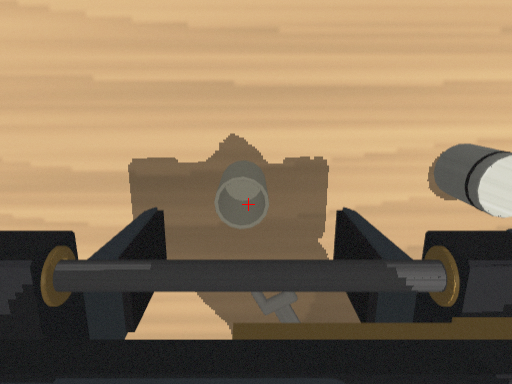

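Call:
{"method": "play_rows", "body": {
  "targets": [
    {"xyz": [-0.1, 2.5, -0.4], "turn": [0, 0, 0], "hand": 0},
    {"xyz": [0, 3, 0], "turn": [0, 0, 0], "hand": 0.1},
    {"xyz": [0, 3, 0], "turn": [0, 0, 0], "hand": 0.2},
    {"xyz": [0, 1.8, 0], "turn": [0, 0, 0], "hand": 0.3},
    {"xyz": [0, 0, 0], "turn": [0, 0, 0], "hand": 0.4},
    {"xyz": [0, 0, 0], "turn": [0, 0, 0], "hand": 1},
    {"xyz": [0, 0, 0], "turn": [0, 0, 0], "hand": 1},
    {"xyz": [0, 0, 0], "turn": [0, 0, 0], "hand": 1},
    {"xyz": [0, 0, 0], "turn": [0, 0, 0], "hand": 1},
    {"xyz": [0, 0, 0], "turn": [0, 0, 0], "hand": 1},
    {"xyz": [0, 0, 0], "turn": [0, 0, 0], "hand": 1},
    {"xyz": [0, 0, 0], "turn": [0, 0, 0], "hand": 1}
  ],
  "force": 15
}}

```text
clock: 26.3
position: [0.4276, 0.3875, 0.028]
eef_rot: [[-1.0, 0.002, 0.001], [-0.001, 0.001, -1.0], [-0.002, -1.0, -0.001]]
wrist_force: [0.8, -1.8, 9.0]
grip_width: 0.441
```

Call:
{"method": "play_rows", "body": {
  "targets": [
    {"xyz": [0, 0, 0], "turn": [0, 0, 0], "hand": 1},
    {"xyz": [0, 0, 0], "turn": [0, 0, 0], "hand": 1},
    {"xyz": [0, 0, 0], "turn": [0, 0, 0], "hand": 1}
  ]
}}

```text
clock: 26.55
position: [0.4276, 0.3875, 0.028]
eef_rot: [[-1.0, 0.002, 0.001], [-0.001, 0.001, -1.0], [-0.002, -1.0, -0.001]]
wrist_force: [0.3, -0.9, 8.9]
grip_width: 0.439
```

Call:
{"method": "play_rows", "body": {
  "targets": [
    {"xyz": [0, -1.5, 0], "turn": [0, 0, 0], "hand": 1},
    {"xyz": [0, -3, 0], "turn": [0, 0, 0], "hand": 1},
    {"xyz": [0, -3, 0], "turn": [0, 0, 0], "hand": 1},
    {"xyz": [0, -3, 0], "turn": [0, 0, 0], "hand": 1},
    {"xyz": [0, -1.5, 0], "turn": [0, 0, 0], "hand": 1},
    {"xyz": [0, 0, 0], "turn": [0, 0, 0], "hand": 1},
    {"xyz": [-0.8, 0, 1.8], "turn": [0, 0, 0], "hand": 1},
    {"xyz": [-1.5, 0, 3.4], "turn": [0, 0, 0], "hand": 1},
    {"xyz": [-1.6, 0, 3.6], "turn": [0, 0, 0], "hand": 1},
    {"xyz": [-1.6, 0, 3.6], "turn": [0, 0, 0], "hand": 1},
    {"xyz": [-1.6, 0, 3.6], "turn": [0, 0, 0], "hand": 1},
    {"xyz": [-1.6, 0, 3.6], "turn": [0, 0, 0], "hand": 1}
  ]
}}

```text
clock: 27.55
position: [0.5138, 0.189, 0.1461]
eef_rot: [[-1.0, -0.001, 0.001], [-0.001, -0.0, -1.0], [0.001, -1.0, 0.0]]
wrist_force: [0.4, 0.4, -0.9]
grip_width: 0.439
```

Call:
{"method": "play_rows", "body": {
  "targets": [
    {"xyz": [-1.6, 0, 3.6], "turn": [0, 0, 0], "hand": 1},
    {"xyz": [-1.6, 0, 3.6], "turn": [0, 0, 0], "hand": 1},
    {"xyz": [-1.6, 0, 3.6], "turn": [0, 0, 0], "hand": 1},
    {"xyz": [-1.6, 0, 3.6], "turn": [0, 0, 0], "hand": 1},
    {"xyz": [-1.6, 0, 3.6], "turn": [0, 0, 0], "hand": 1},
    {"xyz": [-1.6, 0, 3.6], "turn": [0, 0, 0], "hand": 1},
    {"xyz": [-1.4, 0, 3.2], "turn": [0, 0, 0], "hand": 1},
    {"xyz": [-0.9, 0, 1.9], "turn": [0, 0, 0], "hand": 1},
    {"xyz": [0, 0, 0], "turn": [0, 0, 0], "hand": 1},
    {"xyz": [0, 0, 0], "turn": [0, 0, 0], "hand": 1},
    {"xyz": [0, 0, 0], "turn": [0, 0, 0], "hand": 1},
    {"xyz": [0, 0, 0], "turn": [0, 0, 0], "hand": 1}
  ]
}}

```text
clock: 28.55
position: [0.6323, -0.0751, 0.1463]
eef_rot: [[-1.0, -0.001, 0.001], [-0.001, 0.0, -1.0], [0.001, -1.0, -0.0]]
wrist_force: [-0.2, -0.1, -0.9]
grip_width: 0.439
```

Run:
```python
from h import *
g=get_image("wrist");im=g["color"].copy()
for X in([.648,-.244,.066],[.640,-.159,.056],[.634,-.0756,.004]):
    cv2.drawMarker(im,proj(g,X).astype(int).tolist(),(0,0,255),0,12,1)
o=observe();print(np.round(o["position"],4),o["clock"],np.round(o["wrist_force"],2));cv2.imwrite("pics/w13.png",im)
```

```text
[ 0.6324 -0.075   0.1464] 28.6 [ 0.29 -0.71 -1.44]
```

View pics/w13.png

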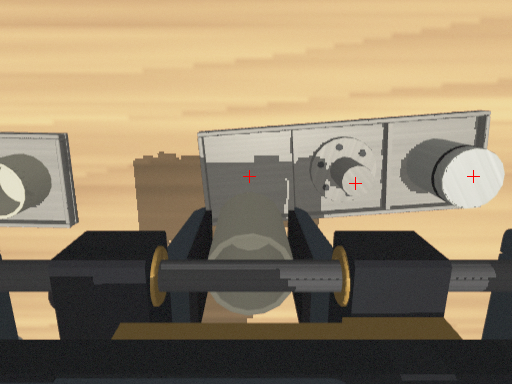

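Call:
{"method": "play_rows", "body": {
  "targets": [
    {"xyz": [0, 2.5, 0], "turn": [0, 0, 0], "hand": 1},
    {"xyz": [0, 3, 0], "turn": [0, 0, 0], "hand": 1},
    {"xyz": [0, 3, 0], "turn": [0, 0, 0], "hand": 1},
    {"xyz": [0, 1.6, 0], "turn": [0, 0, 0], "hand": 1},
    {"xyz": [0, 0.8, 0], "turn": [0, 0, 0], "hand": 1},
    {"xyz": [0, 0.4, 0], "turn": [0, 0, 0], "hand": 1},
    {"xyz": [0, 0.2, 0], "turn": [0, 0, 0], "hand": 1},
    {"xyz": [0, 0, 0], "turn": [0, 0, 0], "hand": 1},
    {"xyz": [0, 0, 0], "turn": [0, 0, 0], "hand": 1},
    {"xyz": [0, 0, 0], "turn": [0, 0, 0], "hand": 1}
  ]
}}

```text
clock: 29.43
position: [0.6337, -0.0761, 0.0328]
eef_rot: [[-1.0, 0.002, 0.001], [-0.001, -0.0, -1.0], [-0.002, -1.0, 0.0]]
wrist_force: [-0.1, -0.5, -0.8]
grip_width: 0.438
```

Call:
{"method": "play_rows", "body": {
  "targets": [
    {"xyz": [0, 0.1, 0], "turn": [0, 0, 0], "hand": 1},
    {"xyz": [0, 0, 0], "turn": [0, 0, 0], "hand": 1},
    {"xyz": [0, 0, 0], "turn": [0, 0, 0], "hand": 0.33},
    {"xyz": [0, 0, 0], "turn": [0, 0, 0], "hand": 0.33},
    {"xyz": [0, 0, 0], "turn": [0, 0, 0], "hand": 0.33},
    {"xyz": [0, 0, 0], "turn": [0, 0, 0], "hand": 0.33},
    {"xyz": [0, -2, 0], "turn": [0, 0, 0], "hand": 0.33},
    {"xyz": [0, -3, 0], "turn": [0, 0, 0], "hand": 0.33},
    {"xyz": [0, -3, 0], "turn": [0, 0, 0], "hand": 0.33},
    {"xyz": [0, -3, 0], "turn": [0, 0, 0], "hand": 0.33},
    {"xyz": [0, -3, 0], "turn": [0, 0, 0], "hand": 0.33},
    {"xyz": [0, 0, 0], "turn": [0, 0, 0], "hand": 0.33}
  ]
}}

```text
clock: 30.43
position: [0.6359, -0.0765, 0.1767]
eef_rot: [[-1.0, 0.008, 0.0], [-0.0, -0.001, -1.0], [-0.008, -1.0, 0.001]]
wrist_force: [0.6, -0.3, 0.8]
grip_width: 0.67
```

Call:
{"method": "play_rows", "body": {
  "targets": [
    {"xyz": [2.5, -1, 0], "turn": [0, 0, 0], "hand": 0.33},
    {"xyz": [3, -1, 0], "turn": [0, 0, 0], "hand": 0.33},
    {"xyz": [3, -1, 0], "turn": [0, 0, 0], "hand": 0.33},
    {"xyz": [3, -1, 0], "turn": [0, 0, 0], "hand": 0.33},
    {"xyz": [2.5, -1, 0], "turn": [0, 0, 0], "hand": 0.33},
    {"xyz": [2, 0, 0], "turn": [0, 0, 0], "hand": 0.33},
    {"xyz": [0, 0, 0], "turn": [0, 0, 0], "hand": 0.33},
    {"xyz": [0, 0, 0], "turn": [0, 0, 0], "hand": 0.33},
    {"xyz": [0, 0, 0], "turn": [0, 0, 0], "hand": 0.33},
    {"xyz": [0, 0, 0], "turn": [0, 0, 0], "hand": 0.33}
  ]
}}

```text
clock: 31.27
position: [0.4738, -0.0761, 0.2205]
eef_rot: [[-1.0, -0.0, 0.001], [-0.001, 0.0, -1.0], [0.0, -1.0, -0.0]]
wrist_force: [0.8, -0.1, 0.5]
grip_width: 0.672
```

Run:
```python
from h import *
o=observe();print(np.round(o["position"],4),o["clock"],np.round(o["wrist_force"],2))
for n in("top","scene","wrist"):
    g=get_image(n);im=g["color"]
    c=im[120:270,100:400] if n=="top" else im[110:310,90:380] if n=="scene" else im
    cv2.imwrite(f"pics/f_{n}.png",cv2.resize(c,None,fx=780/c.shape[1],fy=780/c.shape[1],interpolation=cv2.INTER_CUBIC))
```

```text
[ 0.4738 -0.0761  0.2205] 31.2667 [ 0.82 -0.13  0.5 ]
```

View pics/f_top.png

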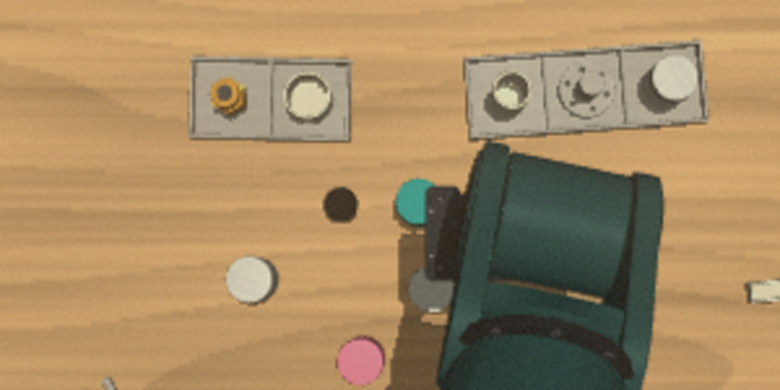

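View pics/f_scene.png

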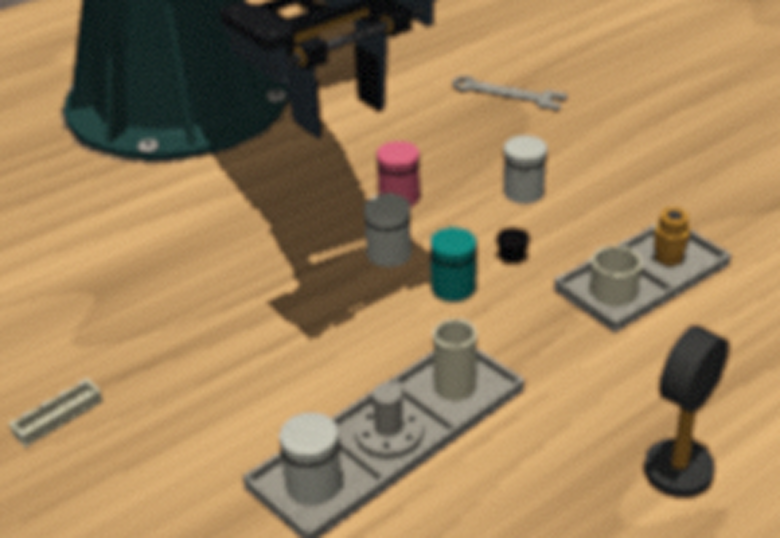

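View pics/f_wrist.png

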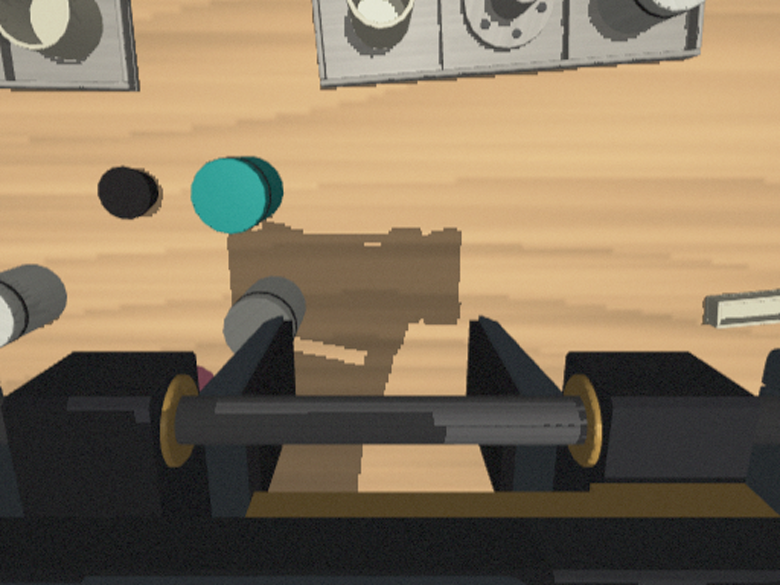

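All five things stand upright, one to a compartment. In the top crop: coupling (228,94), short crucible (307,96), tall crucible (510,92), flange (586,92) and loaded can (673,78). The two other cans are still where they started, and the gripper is clear. I'm handing in.

```bash
python3 -c "
from cell import *
print(close_job())"
```

```text
the job is handed in; nothing more can be done
None
```

Both kits are made up and the job is handed in, at about 31 s on the robot's clock. No verdict was reported.

- **Loaded canister:** the first one I lifted, at about (0.427, -0.186), pulled 4 to 5.5 N on the wrist, against about 1 N for an empty one. I took it as the loaded one and never touched the other two or the pink and teal look-alikes.
- **Three-compartment tray:** canister in the right compartment, flange in the middle, tall crucible in the left.
- **Two-compartment tray:** short crucible in the right compartment, coupling in the left.

**Last checks:** top, scene and wrist pictures show all five things upright, one to a compartment and near its centre. The two untouched canisters stand where they were, and the gripper is clear of everything. I judged the final placing by eye in these pictures and did not measure it again.

**Disagreements along the way:** the first top-view positions were off by 2 to 5 mm for the short crucible, coupling and tall crucible, and I corrected them from wrist pictures before gripping. An upward push of 8 to 10 N, which I did not explain, showed on the wrist when the jaws closed on all but the canister. It is well under the limits and was gone once each thing was lifted.

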